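# Fetch the rear ring from a crowded hook and seat it on the mandrel

## Task

The small ring at the back of the crowded hook is the next to be trued on the tapered mandrel in the vice. Hang the two larger rings in front of it on the spare hook, setting them down gently and letting go, then take the small ring to the mandrel, slide it on and push it up the taper, square, feeling for it to bind, until it grips: a firm push of 10 to 15 N, never over 20 N. Let go, and leave the larger rings hanging still on the spare hook and the other tools on the bench undisturbed.

Things in the scene. Friction and masses are not known exactly. Their poses are not given: they have to be found in the camera images.
- hook_full: The crowded hook: fixed dark steel post (30 mm wide, 220 mm tall) carrying a long hook of 8 mm round bar. Origin on the bench under the post; the hook points along its own -x, roughly to the robot. Bar level, its axis 200 mm up, from the post's face (x = -4 mm) to x = -140 mm; there it turns up steeply and ends at x = -154 mm, the end's top 18 mm above the bar's upper side.
- hook_spare: The spare hook, empty at the start: same shape, size and axes as hook_full.
- ring_rear: The small ring, rearmost on the crowded hook: flat forged steel, bore 44 mm, outside 72 mm, 8 mm thick, about 0.16 kg. Origin at its centre, x axis along its bore. It hangs upright across the bar, its rim (14 mm deep) resting on the bar, rim's top 18 mm above the bar's axis, about 43 mm out from the post; the rings hang 32 to 40 mm apart.
- ring_mid: The middle ring on the crowded hook: bore 50 mm, outside 78 mm, 8 mm thick, about 0.18 kg. Origin at its centre, x axis along its bore. Same 14 mm rim as ring_rear, so its top is equally high.
- ring_front: The front and largest ring on the crowded hook: bore 56 mm, outside 84 mm, 8 mm thick, about 0.19 kg. Origin at its centre, x axis along its bore. Same 14 mm rim as ring_rear.
- vice: Heavy dark steel bench vice, fixed, jaw tops 178 mm high, gripping the bright tapered round mandrel. Origin on the bench straight below the mandrel's axis, at the end face of the jaws. The mandrel lies level, axis 160 mm above the bench, and points along the vice's own -x, roughly to the robot. z up.
- hammer: bystander: hammer lying on the bench, 280 mm long
- spanner: bystander: steel spanner lying flat, 200 mm long
- oil_can: bystander: conical oil can with a thin spout, standing, 160 mm tall, 68 mm wide
- rivet_tin: bystander: small open tin, 72 mm wide, 50 mm tall
- file: bystander: file with a wooden handle, 300 mm long, 22 mm high
- chisel: bystander: cold chisel lying flat, 165 mm long
- set_block: bystander: bright steel block 70 x 45 x 45 mm
- mandrel_axis (a point): Point on the mandrel's axis, 100 mm out from the jaw face, axes as the vice. The mandrel is 28 mm thick at its rounded nose and thickens 1 mm per 5 mm to 56 mm. The nose is 152 to 208 mm out from the jaws (not measured), so the small ring binds (at 44 mm thickness, 80 to 86 mm behind the nose) within 40 mm of this point: find it by feel. Pushed tight, it stays.
Things that resemble listed ones, but are neither listed nor needed, are in the scene too. What is shaped like the ring_front but purple is not meant.

How it is judged (in metres and radians):
On the way, in this order (a step that is already met when the one before it is completed fails the run):
1. both larger rings hang on the spare hook, let go (x of ring_mid in the frame of hook_spare between -0.141 and -0.008 m and y of ring_mid in the frame of hook_spare between -0.012 and 0.012 m and height (world z) of ring_mid between 0.173 and 0.185 m and contact force between the fingers and ring_mid below 0.5 N and linear speed of each of ring_mid, ring_front below 0.05 m/s and x of ring_front in the frame of hook_spare between -0.141 and -0.008 m and y of ring_front in the frame of hook_spare between -0.012 and 0.012 m and height (world z) of ring_front between 0.17 and 0.182 m and contact force between the fingers and ring_front below 0.5 N), for 0.2 s.
2. the small ring is pressed snug on the mandrel (contact forces together over 10 N, a push of about 8 N), square and centred on it (x of ring_rear in the frame of vice between -0.145 and -0.045 m and y of ring_rear in the frame of vice between -0.0015 and 0.0015 m and z of ring_rear in the frame of vice between 0.1585 and 0.1615 m and angle between the x axis of ring_rear and the x axis of vice, either way round below 0.12 rad and contact force between ring_rear and vice above 10 N), for 0.2 s.
At the end, for the whole second after the job is handed in: ring_mid and ring_front hang still and released on the spare hook's bar; ring_rear sits still and gripping (contact forces over 4 N) on the mandrel: square within 0.12 rad, its centre within 1.5 mm of the mandrel's axis sideways and in height (all of step 1 and x of ring_rear in the frame of vice between -0.145 and -0.045 m and y of ring_rear in the frame of vice between -0.0015 and 0.0015 m and z of ring_rear in the frame of vice between 0.1585 and 0.1615 m and angle between the x axis of ring_rear and the x axis of vice, either way round below 0.12 rad and contact force between ring_rear and vice above 4 N and linear speed of ring_rear below 0.01 m/s); the robot touches nothing.
It fails at once if the small ring is forced onto the mandrel (all its contact forces on the mandrel together over 40 N, which takes a push of over 20 N) (contact force between ring_rear and vice above 40 N).
It fails at once if a hook is loaded roughly (over 25 N) (contact force between any of hook_full, hook_spare and anything else above 25 N).
It fails at once if a bystander is shifted by more than 30 mm (distance of any of hammer, spanner, oil_can, rivet_tin, file, chisel, set_block from where it was at the start of the episode above 0.03 m).
It also fails if it takes over 72 s, if anything falls off the work surface, if the arm or the gripper's body presses on something with over 40 N, if the wrist force passes 120 N, or if a joint passes its speed limit or range.

## Robot

A 6-joint arm with a two-finger parallel gripper is mounted at the origin on the work surface. World frame = base frame: x ahead of the robot, y to its left, z up, the work surface at z = 0. Lengths are in m, angles in degrees, forces in N, time in s.
With the tool pointing down it reaches from about 0.35 to 0.875 m from the base axis. Payload 4.2 kg.
Tool frame: the origin (TCP) lies midway between the tips of the shut fingers; the grasp point (between the pads) lies 19 mm behind it (r.pinch_z is the distance from the TCP to the grasp point, in m); z points along the fingers, y is the line along which they close (so a half turn about z gives the same grasp; the last joint's range is limited). The gripper opens to 87 mm and grips with 3 to 60 N. Pads are 19 mm wide; open, the fingers measure 117 mm over their backs; the gripper's body (75 mm by 190 mm) begins 51 mm behind the grasp point.
Start: joints at [-62.418, 22.042, 0.453, 0, -68.411, -14.817], TCP at [0.138, -0.61, 0.223] pointing down, gripper open.
Joint ranges: [-179.83, 179.83], [-69.29, 118.12], [-61.27, 80.66], [-181.25, 117.63], [-171.15, -9.14], [-177.46, 177.46]. Speed limits (degrees/s): [159.86, 159.86, 180, 180, 180, 180].

## Interface

Orientations are given as a 3x3 rotation matrix whose columns are the frame's x, y, z axes.
In Python, from station import r, imaging, models gives the robot as it stands. The module is installed in compiled form; this text tells all that it offers.
- The arm moves only by the tool apply_moves, never from a script. Its argument "moves" is a list of rows, each a list of 2 entries, a list of its own where there are three numbers: the shift along the tool's x, y, z in m, then the turn about the tool's z in degrees. A call has 1 to 5 rows; each row shifts and turns the commanded pose from where the row before left it, along the tool's axes as they then stand; what a row does not reach is not made up. A row lasts 1/12 s, in which the tool goes at most 41.7 mm and 7.16 degrees, less where a joint would pass 70% of its speed; a pose out of reach is approached as far as the arm can. A call is refused whole if a number of a shift passes 0.0417 or a number of a turn 7.16, either way. A call with a gripper value outside its range is refused whole. "hand" is the finger opening in m, from 0 to 0.087, set as the call begins (left out, the last holds). The fingers move at their own pace and stop on an object; the grip force is fixed at half the most. Time passes only in rows, so rows that do not move let the fingers close. It gives the time, the measured TCP pose, the force, the opening and the grip force at its end, in the units of the state.
- r.sense(): the state, without advancing time (a new reading comes with each control period).
- imaging.capture(name): name is "scene" or "top" or "wrist"; returns a dict with "frame" (480x640x3 uint8, blue, green, red), "intrinsics" (3x3 intrinsics, pixels), "eye" and "orientation" of the camera in the world. Camera axes: x right, y down, z forward; pixel columns grow to the right and rows downward; lengths in m; the calibration is good to about 2 mm. A picture is of the moment at which its call begins. There is no depth.
- r.finish_job(): hands the job in; it is judged then, once.
Trained networks look in a picture, given as the dict that the camera call returned (one of the last four; its "shot" number tells which), for a name from the list of things; names that differ only in an ending like _2 or _b are one class to them, and where a whole thing is asked for, a point or a joint stands for the part that bears it (a point fixed in the world has none). Each returns a list of dicts, best first, with "confidence" (0 to 1); they miss things now and then, are a little off and sometimes report something else, mostly with a low value. They report only what shows in the picture. A call takes as long as a camera call. They do not tell look-alikes from the thing itself.
- models.cut_out(picture, target): "region" (480x640 bool, what is visible of it) and "extent" ([left, top, width, height] as shares, 0 to 1, of the picture: columns of its width, rows of its height, round what is visible of it).
- models.place_of(picture, target): "at" ([column, row] as shares, 0 to 1, of the picture: columns of its width, rows of its height: a listed point, or the origin of a listed thing).
The state is a dict: "time_s": time; "joints": joint angles; "joint_velocities": joint speeds; "effort": joint torques, N m; "tcp_pos": TCP position; "ee_rot": TCP orientation; "wrist_force": force on the tool from outside, world axes, zero at the start; "moment": the same for the moment, N m; "gripper_width": opening from 0.0 (shut) to 1.0 (fully open); "gripper_force": force on a finger pad.
Only numpy, scipy, OpenCV 4.12 (cv2) and the standard library are available. Lean on these libraries where they do the work, as an engineer would, in place of code of your own. Each camera call takes 0.05 s, during which the arm holds its last target. There are 200 camera calls.

## Working session

There is one attempt and no reset: what is moved stays moved. The work goes in short steps, Python scripts to look and compute and a tool call to move; the robot and the scene stay as the last step left them, time stands still between calls to the robot, and variables do not carry over. Pictures are saved under pics/ and viewed, at most 10 in all, crops included, and the job is handed in when it is done.

Besides the shell and the picture viewer there is one more tool, called after "Emit:" by a JSON object that holds its "method" and its "body". apply_moves: Moves the arm, as the interface text tells. Its arguments: {"type":"object","properties":{"moves":{"type":"array"},"hand":{"type":"number"}},"required":["moves"]}

```bash
mkdir -p pics; cat > h.py <<'E'
import numpy as np, cv2
from station import r, imaging, models
def ray(p,uv):
    K=np.array(p['intrinsics']);d=np.linalg.inv(K)@[uv[0],uv[1],1];d=np.array(p['orientation'])@d
    return np.array(p['eye']),d/np.linalg.norm(d)
def onz(p,uv,z):
    e,d=ray(p,uv);return e+d*(z-e[2])/d[2]
def tri(a,ua,b,ub):
    e1,d1=ray(a,ua);e2,d2=ray(b,ub)
    s=np.linalg.lstsq(np.c_[d1,-d2],e2-e1,rcond=None)[0]
    p1=e1+s[0]*d1;p2=e2+s[1]*d2
    return (p1+p2)/2,np.linalg.norm(p1-p2)
def proj(p,X):
    c=np.array(p['orientation']).T@(np.array(X)-np.array(p['eye']));q=np.array(p['intrinsics'])@c;return q[:2]/q[2]
E
python3 - <<'E'
from h import *
np.set_printoptions(precision=4,suppress=True)
s=imaging.capture("scene");t=imaging.capture("top")
cv2.imwrite("pics/s.png",s['frame']);cv2.imwrite("pics/t.png",t['frame'])
for p in(s,t):print(p['eye'],p['orientation'],p['intrinsics'][0])
W=np.array([640,480])
for n in "hook_full hook_spare ring_rear ring_mid ring_front vice mandrel_axis oil_can hammer".split():
  for k,p in(("s",s),("t",t)):
    print(n,k,[(round(d['confidence'],2),np.round(np.array(d['at'])*W,1)) for d in models.place_of(p,n)[:4]])
st=r.sense();print(st['wrist_force'],st['ee_rot'],r.pinch_z)
E
```

```text
[1.4877 0.0147 0.9173] [[-0.0243  0.6528 -0.7572]
 [ 0.9997  0.0216 -0.0135]
 [ 0.0075 -0.7573 -0.6531]] [512.4553   0.     318.9746]
[0.401  0.0109 1.4973] [[ 0.0292 -0.9934  0.1108]
 [-0.9996 -0.0284  0.0088]
 [-0.0056 -0.1111 -0.9938]] [609.1982   0.     317.2582]
hook_full s [(0.87, array([418.6, 297.3])), (0.48, array([425.7, 222.1]))]
hook_full t [(0.72, array([230.4, 200.5]))]
hook_spare s [(0.63, array([147. , 264.3])), (0.58, array([324.8, 289.8]))]
hook_spare t [(0.78, array([321.1, 211.5])), (0.52, array([186.6, 258.5]))]
ring_rear s [(0.54, array([429. , 226.5]))]
ring_rear t [(0.5, array([214.8, 207.9]))]
ring_mid s [(0.71, array([427. , 220.9]))]
ring_mid t [(0.68, array([215.4, 220.6])), (0.22, array([272. , 258.7]))]
ring_front s [(0.79, array([424.2, 207.8])), (0.78, array([468.4, 210.4])), (0.6, array([374.4, 273.6])), (0.56, array([391.9, 218.6]))]
ring_front t [(0.71, array([274.8, 210.5])), (0.71, array([150.5, 318.5])), (0.62, array([217.7, 239.3])), (0.6, array([241.2, 300.4]))]
vice s [(0.84, array([207.8, 303.4])), (0.37, array([185.4, 217.6])), (0.23, array([291.2, 239.5]))]
vice t [(0.76, array([435.9, 191.7]))]
mandrel_axis s [(0.86, array([208.7, 222.8]))]
mandrel_axis t [(0.64, array([444.2, 224. ]))]
oil_can s [(0.62, array([427.8, 222.5])), (0.61, array([507.7, 295.9]))]
oil_can t [(0.86, array([146.9, 202.3]))]
hammer s [(0.96, array([290.1, 240.7])), (0.64, array([205.4, 302.3]))]
hammer t [(0.78, array([359.6, 284.2]))]
[-0.0887 -1.0007  0.8154] [[-0.9753 -0.221  -0.    ]
 [-0.221   0.9753 -0.    ]
 [ 0.     -0.     -1.    ]] 0.0187
```

View pics/s.png

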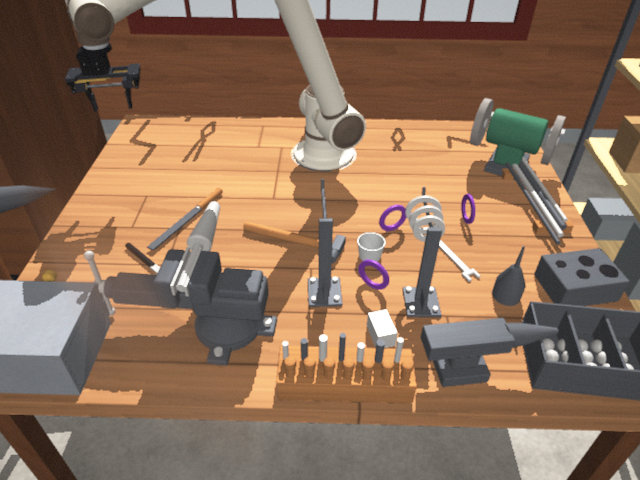

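View pics/t.png

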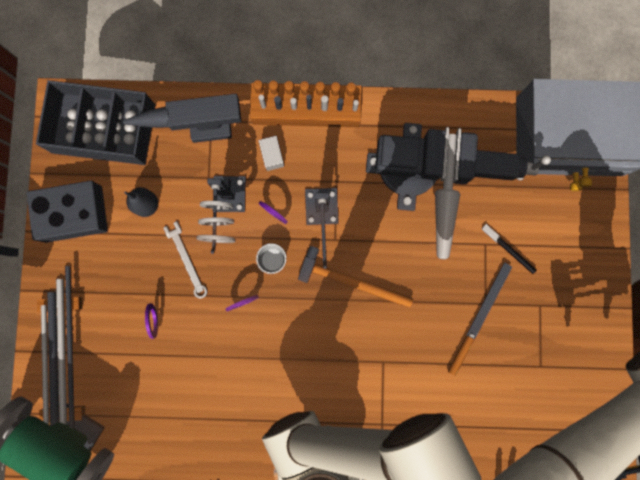

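The scene view shows the crowded hook at right (post base 420,300; grey rings near 425,215), the spare hook in the middle (325,290) and the vice with mandrel at left (nose 212,208). In the top view the hooks are at (230,195) and (321,205), and the mandrel nose is at (444,256). Purple rings are decoys.

```bash
python3 - <<'E'
from h import *
t=cv2.imread("pics/t.png")
a=cv2.resize(t[170:275,185:345],None,fx=5,fy=5,interpolation=cv2.INTER_CUBIC)[:525]
cv2.imwrite("pics/ta.png",a)
b=cv2.resize(t[170:270,395:495],None,fx=5,fy=5,interpolation=cv2.INTER_CUBIC)
s=cv2.imread("pics/s.png");
c=cv2.resize(s[180:320,150:290],(500,500),interpolation=cv2.INTER_CUBIC) if 0 else None
cv2.imwrite("pics/tb.png",b)
E
```

```text
(no output)
```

View pics/ta.png

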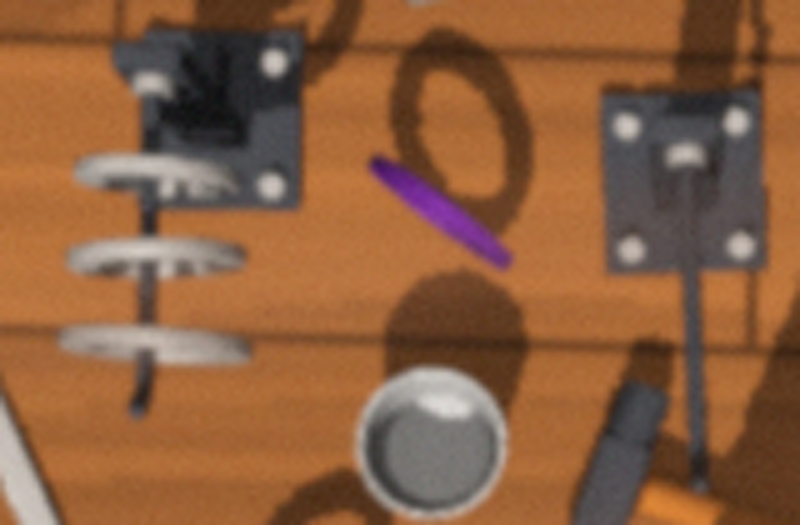

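View pics/tb.png

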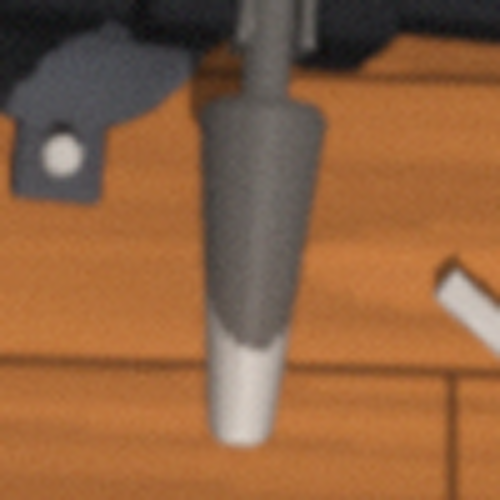

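In the crops, the crowded hook's bar runs from (150,110) to its tip (138,410), with ring tops at rows about 165, 247 and 333. The spare bar runs from (690,180) to (699,483). The mandrel's axis runs from (264,110) to its nose (241,443).

```bash
cat >> h.py <<'E'
np.set_printoptions(precision=4,suppress=True)
E
python3 - <<'E'
from h import *
t=imaging.capture("top")
A=lambda x,y:(185+(x-2)/5,170+(y-2)/5); B=lambda x,y:(395+(x-2)/5,170+(y-2)/5)
def L(n,p,z):
    q=onz(t,p,z);print(n,q);return q
posttop=L("full posttop",A(150,85),.22);fb=L("full bar",A(150,215),.2);fb2=L("full bar2",A(146,310),.2);L("full tip",A(138,410),.22)
for n,y in(("rear",165),("mid",246),("front",333)):L(n,A(155,y),.218)
L("sp posttop",A(686,157),.22);a=L("sp bar",A(690,270),.2);b=L("spbar2",A(698,460),.2);L("sp tip",A(699,485),.22)
m=L("mand back",B(264,110),.16);n=L("mand nose",B(241,443),.16);print("yaw",np.degrees(np.arctan2(*(m-n)[1::-1])),np.degrees(np.arctan2(*(a-b)[1::-1])))
for e in(203,325):L("edge",B(e,110),.16)
E
```

```text
full posttop [0.6364 0.2437 0.22  ]
full bar [0.5833 0.2446 0.2   ]
full bar2 [0.5421 0.2443 0.2   ]
full tip [0.4975 0.2421 0.22  ]
rear [0.6023 0.2403 0.218 ]
mid [0.5676 0.2386 0.218 ]
front [0.5305 0.2368 0.218 ]
sp posttop [0.6118 0.0146 0.22  ]
sp bar [0.5661 0.0115 0.2   ]
spbar2 [0.4846 0.0058 0.2   ]
sp tip [0.4728 0.0052 0.22  ]
mand back [ 0.6507 -0.2637  0.16  ]
mand nose [ 0.5021 -0.2545  0.16  ]
yaw -3.567877326522953 4.01029501164555
edge [ 0.65   -0.2367  0.16  ]
edge [ 0.6515 -0.2908  0.16  ]
```

Emit:
{"method": "apply_moves", "body": {"moves": [[[0, 0, -0.014], -7.16], [[0, 0, -0.014], -7.16], [[0, 0, -0.014], -7.16], [[0, 0, -0.014], -7.16], [[0, 0, -0.014], -7.16]], "hand": 0.018}}

```text
time_s: 1.47
tcp_pos: [0.1381, -0.6095, 0.2932]
ee_rot: [[-0.657, -0.754, -0.0], [-0.754, 0.657, 0.0], [-0.0, 0.0, -1.0]]
wrist_force: [0.1, -0.0, -0.7]
gripper_width: 0.705
gripper_force: 0.0
```

Emit:
{"method": "apply_moves", "body": {"moves": [[[0, 0, -0.014], -7.16], [[0, 0, -0.014], -7.16], [[0, 0, -0.014], -7.16], [[0, 0, -0.014], -7.16], [[0, 0, -0.014], -7.16]]}}

```text
time_s: 1.88
tcp_pos: [0.1381, -0.6094, 0.3633]
ee_rot: [[-0.092, -0.996, 0.0], [-0.996, 0.092, -0.0], [0.0, -0.0, -1.0]]
wrist_force: [0.2, 0.1, 1.0]
gripper_width: 0.327
gripper_force: 0.0
```

Emit:
{"method": "apply_moves", "body": {"moves": [[[0, 0, -0.014], -7.16], [[0, 0, 0], 0]]}}

```text
time_s: 2.05
tcp_pos: [0.1382, -0.6106, 0.3799]
ee_rot: [[0.029, -1.0, 0.002], [-1.0, -0.029, -0.006], [0.006, -0.001, -1.0]]
wrist_force: [0.6, -0.2, 1.1]
gripper_width: 0.232
gripper_force: 0.0
```

Emit:
{"method": "apply_moves", "body": {"moves": [[[-0.0336, -0.0211, 0], 0], [[-0.0336, -0.0211, 0], 0], [[-0.0336, -0.0211, 0], 0], [[-0.0336, -0.0211, 0], 0]]}}

```text
time_s: 2.38
tcp_pos: [0.2191, -0.4712, 0.3753]
ee_rot: [[0.022, -1.0, -0.001], [-1.0, -0.022, 0.001], [-0.001, 0.001, -1.0]]
wrist_force: [1.3, 0.8, 0.0]
gripper_width: 0.206
gripper_force: 0.0
```

Emit:
{"method": "apply_moves", "body": {"moves": [[[-0.0336, -0.0211, 0], 0], [[-0.0336, -0.0211, 0], 0], [[-0.0336, -0.0211, 0], 0], [[-0.0336, -0.0211, 0], 0]]}}

```text
time_s: 2.72
tcp_pos: [0.2999, -0.3343, 0.3758]
ee_rot: [[0.023, -1.0, -0.0], [-1.0, -0.023, 0.001], [-0.001, 0.0, -1.0]]
wrist_force: [1.1, 0.4, 0.4]
gripper_width: 0.207
gripper_force: 0.0
```

Emit:
{"method": "apply_moves", "body": {"moves": [[[-0.0336, -0.0211, 0], 0], [[-0.0336, -0.0211, 0], 0], [[-0.0336, -0.0211, 0], 0], [[-0.0336, -0.0211, 0], 0], [[0, 0, 0], 0]]}}

```text
time_s: 3.13
tcp_pos: [0.3827, -0.1951, 0.3756]
ee_rot: [[0.031, -1.0, 0.0], [-1.0, -0.031, 0.002], [-0.002, -0.0, -1.0]]
wrist_force: [0.1, -1.0, -1.3]
gripper_width: 0.208
gripper_force: 0.0
```

Emit:
{"method": "apply_moves", "body": {"moves": [[[-0.036, -0.011, 0], 0], [[-0.036, -0.011, 0], 0], [[-0.036, -0.011, 0], 0], [[-0.036, -0.011, 0], 0], [[-0.036, -0.011, 0], 0]]}}

```text
time_s: 3.55
tcp_pos: [0.4303, -0.0168, 0.3761]
ee_rot: [[0.023, -1.0, -0.0], [-1.0, -0.023, 0.0], [-0.0, 0.0, -1.0]]
wrist_force: [1.3, 0.1, -0.0]
gripper_width: 0.208
gripper_force: 0.0
```

Emit:
{"method": "apply_moves", "body": {"moves": [[[-0.036, -0.011, 0], 0], [[-0.036, -0.011, 0], 0], [[-0.036, -0.011, 0], 0], [[-0.036, -0.011, 0], 0], [[-0.036, -0.011, 0], 0]]}}

```text
time_s: 3.97
tcp_pos: [0.4807, 0.1646, 0.3759]
ee_rot: [[0.023, -1.0, -0.001], [-1.0, -0.023, -0.0], [0.0, 0.001, -1.0]]
wrist_force: [0.6, -0.2, 0.4]
gripper_width: 0.206
gripper_force: 0.0
```

Emit:
{"method": "apply_moves", "body": {"moves": [[[-0.036, -0.011, 0], 0], [[-0.036, -0.011, 0], 0], [[0, 0, 0], 0], [[0, 0, 0], 0]]}}

```text
time_s: 4.3
tcp_pos: [0.5009, 0.237, 0.3743]
ee_rot: [[0.026, -1.0, -0.003], [-1.0, -0.026, -0.002], [0.002, 0.003, -1.0]]
wrist_force: [-0.2, 0.1, 0.2]
gripper_width: 0.206
gripper_force: 0.0
```

```bash
python3 - <<'E'
from h import *
w=imaging.capture("wrist");cv2.imwrite("pics/w1.png",w['frame'])
print(w['eye'],w['orientation'],w['intrinsics']);print(r.sense()['tcp_pos'])
for n in ("ring_front","ring_mid","ring_rear"):print([(round(d['confidence'],2),np.array(d['at'])*[640,480]) for d in models.place_of(w,n)[:3]])
E
```

```text
[0.5041 0.1682 0.5358] [[-0.9996 -0.0251 -0.0095]
 [-0.0267  0.9669  0.2539]
 [ 0.0028  0.2541 -0.9672]] [[418.5417   0.     323.9601]
 [  0.     418.5417 236.8535]
 [  0.       0.       1.    ]]
[0.5008 0.2358 0.3752]
[(0.78, array([416.32 , 154.176])), (0.75, array([225.792,  90.384])), (0.73, array([289.6 , 214.32]))]
[(0.93, array([242.304, 212.592]))]
[(0.87, array([206.784, 211.584]))]
```

View pics/w1.png

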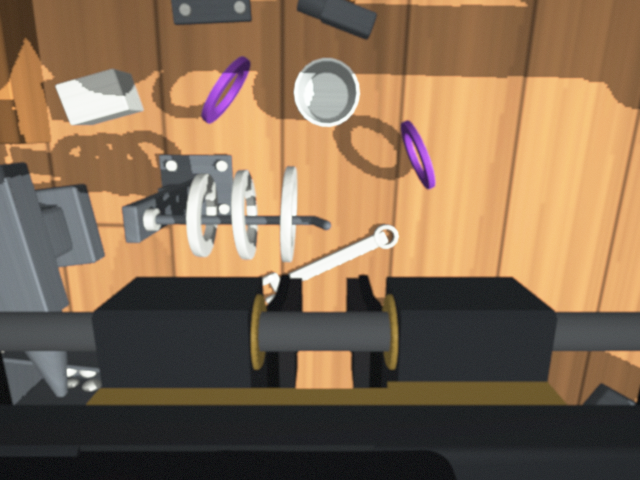

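The wrist view shows front, mid and rear rings at columns about 289, 243 and 201 (row 215). The hook tip is at (327,225) and the post is at left.

```bash
cat >> h.py <<'E'
from scipy.optimize import minimize
from scipy.spatial.transform import Rotation
def ringfit(pm,D,z,x0,full=False):
    """pm: list of (picture,mask); fit x,y,yaw (z fixed unless full)"""
    th=np.linspace(0,2*np.pi,40);k=4
    hulls=[]
    for p,m in pm:
        h=cv2.convexHull(cv2.findNonZero(m.astype(np.uint8)));
        big=cv2.resize(m.astype(np.uint8),None,fx=k,fy=k,interpolation=cv2.INTER_NEAREST);hh=cv2.convexHull(cv2.findNonZero(big));a=np.zeros_like(big);cv2.fillConvexPoly(a,hh,1);hulls.append((p,a))
    def cost(v):
        zz=z if len(v)==3 else v[3]
        c,s=np.cos(v[2]),np.sin(v[2]);P=[]
        for e in(-.004,.004):
            for t in th:
                l=D/2*np.cos(t);P.append([v[0]+c*e-s*l,v[1]+s*e+c*l,zz+D/2*np.sin(t)])
        J=0
        for p,a in hulls:
            q=np.array([proj(p,X) for X in P]);h=cv2.convexHull(((q+.5)*k-.5).astype(np.float32)).round().astype(np.int32)
            b=np.zeros_like(a);cv2.fillConvexPoly(b,h,1);J+=1-(a&b).sum()/max(1,(a|b).sum())
        return J
    n=len(x0);S=np.vstack([x0]+[np.array(x0)+np.eye(n)[i]*[.006,.006,.08,.006][i] for i in range(n)])
    o=minimize(cost,x0,method='Nelder-Mead',options=dict(initial_simplex=S,maxiter=90,xatol=1e-4,fatol=1e-4));return o.x,o.fun
def best(p,n,X,maxd=40):
    u=proj(p,X);b=None
    for d in models.cut_out(p,n):
        ys,xs=np.nonzero(d['region'])
        if len(xs)==0: continue
        e=np.hypot(xs.mean()-u[0],ys.mean()-u[1])
        if b is None or e<b[0]:b=(e,d['region'],d['confidence'])
    return b if b and b[0]<maxd else None
E
python3 - <<'E'
from h import *
w=imaging.capture("wrist");t=imaging.capture("top")
for n,D,x in(("ring_front",.084,.5305),("ring_mid",.078,.5676),("ring_rear",.072,.6023)):
    z=.218-D/2
    for nm,ps in(("w",[w]),("t",[t])):
        pm=[]
        for p in ps:
            b=best(p,n,[x,.242,z],15)
            if b:pm.append((p,b[1]));print(b[0],b[2],end=' ')
        if pm:print(n,nm,*ringfit(pm,D,z,[x,.242,0.03]))
for z in(.218,.222):print("tip",onz(w,(328,225),z))
print("bar",onz(w,(265,219),.2),onz(w,(305,219.5),.2))
E
```

```text
2.9556645863462263 0.93 ring_front w [ 0.5323  0.2427 -0.023 ] 0.04926511788284993
4.239088113482053 0.83 ring_mid w [0.5698 0.2432 0.0591] 0.0573608024505976
6.136190921239167 0.47 ring_mid t [ 0.5697  0.2432 -0.0161] 0.5631504257332072
tip [0.4985 0.2404 0.218 ]
tip [0.4985 0.2395 0.222 ]
bar [0.5504 0.2409 0.2   ] [0.5173 0.2404 0.2   ]
```

Emit:
{"method": "apply_moves", "body": {"moves": [[[-0.0026, -0.016, 0.02], 0], [[-0.0026, -0.016, 0.038], 0], [[0, 0, 0.038], 0], [[0, 0, 0.037], 0], [[0, 0, 0], 0]], "hand": 0.016}}

```text
time_s: 5.32
tcp_pos: [0.5285, 0.2392, 0.2348]
ee_rot: [[0.025, -1.0, -0.015], [-1.0, -0.025, -0.008], [0.008, 0.016, -1.0]]
wrist_force: [-0.7, -0.4, -1.5]
gripper_width: 0.183
gripper_force: 0.0
```

Emit:
{"method": "apply_moves", "body": {"moves": [[[0, 0, 0], 0], [[0, 0, 0], 0]]}}

```text
time_s: 5.48
tcp_pos: [0.5343, 0.2423, 0.2464]
ee_rot: [[0.027, -1.0, 0.004], [-1.0, -0.027, 0.001], [-0.001, -0.004, -1.0]]
wrist_force: [-0.4, 0.9, 0.4]
gripper_width: 0.181
gripper_force: 0.0
```

```bash
python3 - <<'E'
from h import *
w=imaging.capture("wrist");cv2.imwrite("pics/w2.png",w['frame']);s=r.sense();print(s['tcp_pos'],s['ee_rot'],s['joints'])
E
```

```text
[0.5345 0.2427 0.2471] [[ 0.0273 -0.9996  0.0055]
 [-0.9996 -0.0272  0.0029]
 [-0.0027 -0.0056 -1.    ]] [ 40.2587  17.2282  -3.1433   0.0842 -69.2786 -38.7267]
```

View pics/w2.png

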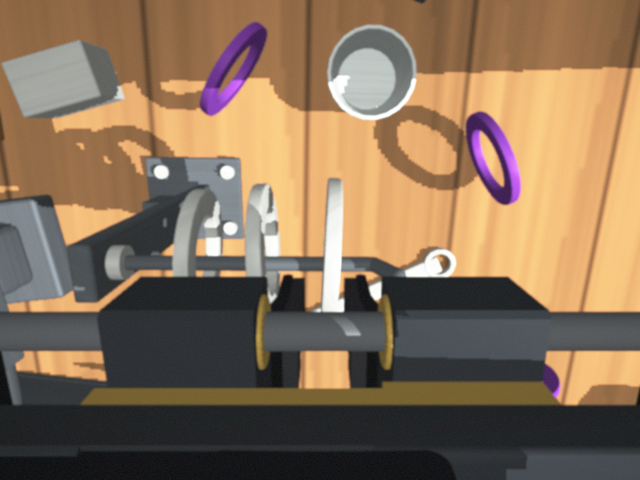

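The wrist view shows the front ring (col 334) entering between the fingers (inner edges at cols 305 and 348), about centred.

Emit:
{"method": "apply_moves", "body": {"moves": [[[0, 0, 0.006], 0], [[0, 0, 0.008], 0], [[0, 0, 0.006], 0], [[0, 0, 0.003], 0], [[0, 0, 0], 0]]}}

```text
time_s: 5.95
tcp_pos: [0.5323, 0.2414, 0.2195]
ee_rot: [[0.027, -1.0, -0.002], [-1.0, -0.027, -0.001], [0.001, 0.002, -1.0]]
wrist_force: [0.0, 0.3, -0.3]
gripper_width: 0.186
gripper_force: 0.0
```

Emit:
{"method": "apply_moves", "body": {"moves": [[[0, 0, 0], 0], [[0, 0, 0], 0], [[0, 0, 0], 0]]}}

```text
time_s: 6.2
tcp_pos: [0.533, 0.2418, 0.2209]
ee_rot: [[0.027, -1.0, 0.001], [-1.0, -0.027, 0.0], [-0.0, -0.001, -1.0]]
wrist_force: [-0.7, -1.2, -0.0]
gripper_width: 0.183
gripper_force: 0.0
```

Emit:
{"method": "apply_moves", "body": {"moves": [[[0, 0, 0.004], 0], [[0, 0, 0.004], 0], [[0, 0, 0.003], 0], [[0, 0, 0], 0], [[0, 0, 0], 0]]}}

```text
time_s: 6.62
tcp_pos: [0.5327, 0.2415, 0.2092]
ee_rot: [[0.027, -1.0, -0.001], [-1.0, -0.027, -0.001], [0.001, 0.001, -1.0]]
wrist_force: [-0.0, -0.1, 0.2]
gripper_width: 0.185
gripper_force: 0.0
```

Emit:
{"method": "apply_moves", "body": {"moves": [[[0, 0, 0], 0], [[0, 0, 0], 0], [[0, 0, 0], 0], [[0, 0, 0], 0]], "hand": 0.0}}

```text
time_s: 6.95
tcp_pos: [0.5328, 0.2416, 0.2097]
ee_rot: [[0.027, -1.0, 0.0], [-1.0, -0.027, -0.0], [0.0, -0.0, -1.0]]
wrist_force: [-0.3, 0.6, 1.0]
gripper_width: 0.086
gripper_force: 29.8
```

Emit:
{"method": "apply_moves", "body": {"moves": [[[0, 0, -0.003], 0], [[0, 0, -0.008], 0], [[0, 0, -0.01], 0], [[0, 0, -0.006], 0], [[0, 0, 0], 0]]}}

```text
time_s: 7.37
tcp_pos: [0.5339, 0.2423, 0.2391]
ee_rot: [[0.027, -1.0, 0.004], [-1.0, -0.027, 0.002], [-0.002, -0.004, -1.0]]
wrist_force: [-0.2, 0.3, -2.2]
gripper_width: 0.086
gripper_force: 29.8
```

Emit:
{"method": "apply_moves", "body": {"moves": [[[0, 0, 0], 0], [[0, 0.006, 0], 0], [[0, 0.014, 0], 0], [[0, 0.02, 0], 0], [[0, 0.02, 0], 0]]}}

```text
time_s: 7.78
tcp_pos: [0.4716, 0.2396, 0.2356]
ee_rot: [[0.026, -1.0, -0.002], [-1.0, -0.026, -0.001], [0.001, 0.002, -1.0]]
wrist_force: [-0.2, 0.8, -1.4]
gripper_width: 0.085
gripper_force: 29.8
```

Emit:
{"method": "apply_moves", "body": {"moves": [[[0, 0.02, 0], 0], [[0, 0.015, 0], 0], [[0.01, 0.006, 0], 0], [[0.02, 0, 0], -1.2], [[0.03, 0, 0], -1.2]]}}

```text
time_s: 8.2
tcp_pos: [0.4335, 0.1793, 0.2364]
ee_rot: [[0.073, -0.997, 0.0], [-0.997, -0.073, 0.0], [-0.0, -0.0, -1.0]]
wrist_force: [0.8, -1.5, -1.7]
gripper_width: 0.081
gripper_force: 29.8
```

Emit:
{"method": "apply_moves", "body": {"moves": [[[0.035, 0, 0], 0], [[0.035, 0, 0], 0], [[0.035, 0, 0], 0], [[0.03, 0, 0], 0], [[0.02, 0, 0], 0]]}}

```text
time_s: 8.62
tcp_pos: [0.4437, 0.0216, 0.2364]
ee_rot: [[0.067, -0.998, -0.001], [-0.998, -0.067, -0.0], [0.0, 0.001, -1.0]]
wrist_force: [0.3, 0.1, -1.3]
gripper_width: 0.088
gripper_force: 29.8
```

Emit:
{"method": "apply_moves", "body": {"moves": [[[0.014, 0, 0], 0], [[0.008, 0, 0], 0], [[0, 0, 0], 0], [[0, 0, 0], 0], [[0, 0, 0], 0]]}}

```text
time_s: 9.03
tcp_pos: [0.4462, 0.003, 0.2365]
ee_rot: [[0.069, -0.998, -0.0], [-0.998, -0.069, 0.0], [-0.0, 0.0, -1.0]]
wrist_force: [-0.5, 0.9, -1.6]
gripper_width: 0.09
gripper_force: 29.8
```

```bash
python3 - <<'E'
from h import *
w=imaging.capture("wrist");cv2.imwrite("pics/w3.png",w['frame']);s=r.sense();print(s['tcp_pos'],s['ee_rot'],s['wrist_force'])
print(w['eye'],w['orientation'])
for n in("hook_spare","hook_full"):
  for d in models.cut_out(w,n)[:2]:print(n,d['confidence'],np.array(d['extent'])*[640,480,640,480])
E
```

```text
[0.4462 0.0031 0.2365] [[ 0.0695 -0.9976 -0.    ]
 [-0.9976 -0.0695  0.0001]
 [-0.0001  0.     -1.    ]] [ 0.5719  0.061  -2.016 ]
[ 0.4519 -0.0661  0.3978] [[-0.9976 -0.0675 -0.0176]
 [-0.0698  0.9642  0.2557]
 [-0.0003  0.2563 -0.9666]]
hook_spare 0.67 [  2.176 157.92  265.6   128.112]
hook_spare 0.34 [ 0.     0.48  54.528 72.816]
hook_full 0.84 [ 67.328 372.192  65.728  18.384]
```

View pics/w3.png

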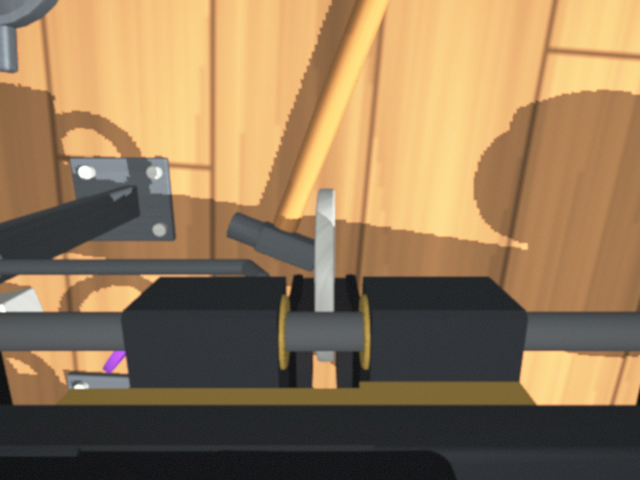

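The ring hangs square in the grip (cols 315–335). The spare bar runs along row 267, with its bend at col 248.

```bash
python3 - <<'E'
from h import *
w=imaging.capture("wrist")
for u in((40,266.5),(140,267),(240,267)):print(onz(w,u,.2))
m=best(w,"ring_front",[.446,.003,.204],60)
if m:print(m[0],m[2],ringfit([(w,m[1])],.084,.203,[.446,.003,.0695]))
g=cv2.cvtColor(w['frame'],6).astype(int)
for c in(40,140,240):print(g[255:280,c])
E
```

```text
[0.5885 0.0117 0.2   ]
[0.5388 0.0085 0.2   ]
[0.489  0.0049 0.2   ]
15.676534267701133 0.85 (array([0.4472, 0.0042, 0.0693]), np.float64(0.07146472864012732))
[ 54  52  53  60  67  74  76  79  81  83  84  84  89  87  85  84  82  78
 111 164 188 195 197 196 195]
[131 132 125 107  84  76  79  83  83  85  87  85  93  89  88  83  81  79
  96 134 159 157 138 133 131]
[117 118 110  96  80  77  79  82  83  84  87  89  90  87  87  87  82  77
  82  93  98  80  54  41  37]
```

Emit:
{"method": "apply_moves", "body": {"moves": [[[0.001, -0.008, 0], 0], [[0.001, -0.02, 0], 0], [[0, -0.026, 0], 0], [[0, -0.026, 0], 0], [[0, -0.026, 0], 0]]}}

```text
time_s: 9.7
tcp_pos: [0.5538, 0.0079, 0.2365]
ee_rot: [[0.069, -0.998, 0.0], [-0.998, -0.069, -0.0], [0.0, -0.0, -1.0]]
wrist_force: [-1.1, 0.6, -1.0]
gripper_width: 0.089
gripper_force: 29.8
```

Emit:
{"method": "apply_moves", "body": {"moves": [[[0, -0.02, 0], 0], [[0, -0.01, 0], 0], [[0, 0, 0], 0], [[0, 0, 0], 0], [[0, 0, 0], 0]]}}

```text
time_s: 10.12
tcp_pos: [0.581, 0.0097, 0.2364]
ee_rot: [[0.069, -0.998, -0.001], [-0.998, -0.069, -0.0], [0.0, 0.001, -1.0]]
wrist_force: [-1.2, 0.4, -1.4]
gripper_width: 0.084
gripper_force: 29.8
```

Emit:
{"method": "apply_moves", "body": {"moves": [[[0, 0, 0.004], 0], [[0, 0, 0.007], 0], [[0, 0, 0.007], 0], [[0, 0, 0.004], 0], [[0, 0, 0.003], 0]]}}

```text
time_s: 10.53
tcp_pos: [0.5812, 0.0097, 0.2105]
ee_rot: [[0.069, -0.998, -0.002], [-0.998, -0.069, -0.0], [0.0, 0.002, -1.0]]
wrist_force: [-1.0, 0.4, -1.2]
gripper_width: 0.09
gripper_force: 29.8
```

Emit:
{"method": "apply_moves", "body": {"moves": [[[0, 0, 0], 0], [[0, 0, 0], 0], [[0, 0, 0], 0]]}}

```text
time_s: 10.78
tcp_pos: [0.5822, 0.0098, 0.2118]
ee_rot: [[0.069, -0.998, 0.001], [-0.998, -0.069, -0.0], [0.0, -0.001, -1.0]]
wrist_force: [-0.2, -0.2, -1.9]
gripper_width: 0.09
gripper_force: 29.8
```

Emit:
{"method": "apply_moves", "body": {"moves": [[[0, 0, 0.0015], 0], [[0, 0, 0], 0], [[0, 0, 0], 0]]}}

```text
time_s: 11.03
tcp_pos: [0.582, 0.0098, 0.2101]
ee_rot: [[0.068, -0.998, 0.0], [-0.998, -0.068, 0.0], [-0.0, -0.0, -1.0]]
wrist_force: [-0.3, 0.5, -1.7]
gripper_width: 0.091
gripper_force: 29.8
```

Emit:
{"method": "apply_moves", "body": {"moves": [[[0, 0, 0.0007], 0], [[0, 0, 0], 0], [[0, 0, 0], 0]]}}

```text
time_s: 11.28
tcp_pos: [0.5821, 0.0098, 0.2097]
ee_rot: [[0.069, -0.998, 0.001], [-0.998, -0.069, -0.0], [0.0, -0.001, -1.0]]
wrist_force: [-0.5, 0.9, 0.5]
gripper_width: 0.086
gripper_force: 29.8
```

Emit:
{"method": "apply_moves", "body": {"moves": [[[0, 0, 0], 0], [[0, 0, 0], 0], [[0, 0, -0.002], 0], [[0, 0, -0.006], 0], [[0, 0, -0.012], 0]], "hand": 0.017}}

```text
time_s: 11.7
tcp_pos: [0.5813, 0.0097, 0.2287]
ee_rot: [[0.068, -0.998, -0.003], [-0.998, -0.068, -0.0], [0.0, 0.003, -1.0]]
wrist_force: [0.0, 1.3, 1.7]
gripper_width: 0.191
gripper_force: 0.0
```

Emit:
{"method": "apply_moves", "body": {"moves": [[[0, 0, -0.018], 0], [[0, 0, -0.015], 1.2], [[0, 0, -0.007], 1.2], [[-0.015, 0, 0], 0], [[-0.025, 0, 0], 0]]}}

```text
time_s: 12.12
tcp_pos: [0.5811, 0.0488, 0.2704]
ee_rot: [[0.023, -1.0, 0.002], [-1.0, -0.023, 0.0], [-0.0, -0.002, -1.0]]
wrist_force: [0.1, -0.3, -0.3]
gripper_width: 0.198
gripper_force: 0.0
```

Emit:
{"method": "apply_moves", "body": {"moves": [[[-0.035, 0.003, 0], 0], [[-0.035, 0.003, 0], 0], [[-0.035, 0, 0], 0], [[-0.03, 0, 0], 0], [[-0.025, 0, 0], 0]]}}

```text
time_s: 12.53
tcp_pos: [0.5703, 0.2117, 0.2694]
ee_rot: [[0.027, -1.0, 0.0], [-1.0, -0.027, 0.0], [-0.0, -0.0, -1.0]]
wrist_force: [0.9, -0.3, -0.1]
gripper_width: 0.195
gripper_force: 0.0
```

Emit:
{"method": "apply_moves", "body": {"moves": [[[-0.018, 0, 0], 0], [[-0.01, 0, 0.006], 0], [[-0.005, 0, 0.008], 0], [[0, 0, 0], 0], [[0, 0, 0], 0]]}}

```text
time_s: 12.95
tcp_pos: [0.5694, 0.2415, 0.2542]
ee_rot: [[0.026, -1.0, -0.002], [-1.0, -0.026, -0.002], [0.002, 0.002, -1.0]]
wrist_force: [0.5, 0.3, 0.5]
gripper_width: 0.192
gripper_force: 0.0
```

```bash
python3 - <<'E'
from h import *
w=imaging.capture("wrist");cv2.imwrite("pics/w4.png",w['frame']);t=imaging.capture("top")
for n,D,X in(("ring_mid",.078,(.5698,.2432)),("ring_rear",.072,(.604,.2435))):
    b=best(w,n,[*X,.218-D/2],30)
    if b:print(n,b[0],b[2],ringfit([(w,b[1])],D,.218-D/2,[*X,.02]))
b=best(t,"ring_front",[.582,.0107,.176],15)
if b:print(b[0],b[2],ringfit([(t,b[1])],.084,.176,[.582,.0107,.07]))
s=r.sense();print(s['tcp_pos'],s['ee_rot'][0],s['wrist_force'])
E
```

```text
ring_rear 13.432161068880799 0.68 (array([ 0.605 ,  0.2415, -0.0236]), np.float64(0.19218390804597696))
0.6610922106661411 0.73 (array([0.5819, 0.0114, 0.0808]), np.float64(0.09983079526226735))
[0.5701 0.2417 0.2558] [ 0.0255 -0.9997  0.0006] [ 0.0879 -0.6531 -0.6131]
```

View pics/w4.png

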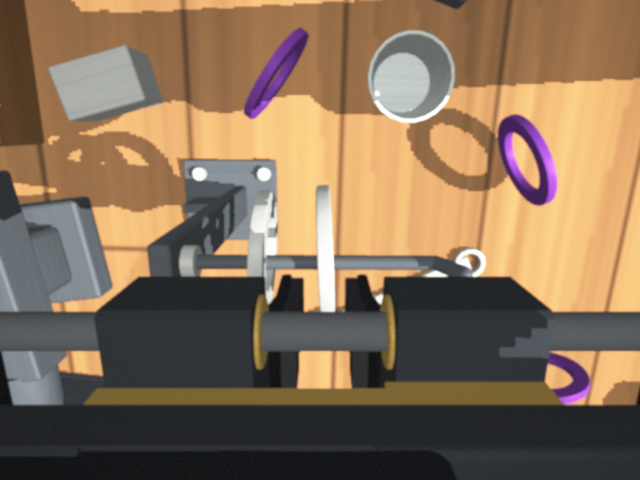

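The mid ring (col 325) is centred between the fingers. The front ring now hangs on the spare hook.

Emit:
{"method": "apply_moves", "body": {"moves": [[[0, 0, 0.004], 0], [[0, 0, 0.01], 0], [[0, 0, 0.01], 0], [[0, 0, 0.008], 0], [[0, 0, 0.004], 0]]}}

```text
time_s: 13.62
tcp_pos: [0.5689, 0.242, 0.2169]
ee_rot: [[0.026, -1.0, -0.003], [-1.0, -0.026, -0.002], [0.002, 0.003, -1.0]]
wrist_force: [-0.1, -0.3, -1.1]
gripper_width: 0.199
gripper_force: 0.0
```

Emit:
{"method": "apply_moves", "body": {"moves": [[[0, 0, 0], 0], [[0, 0, 0], 0], [[0, 0, 0.004], 0], [[0, 0, 0.004], 0], [[0, 0, 0.002], 0]]}}

```text
time_s: 14.03
tcp_pos: [0.5696, 0.2425, 0.2089]
ee_rot: [[0.027, -1.0, -0.0], [-1.0, -0.027, 0.0], [-0.0, 0.0, -1.0]]
wrist_force: [-0.1, 0.4, -0.4]
gripper_width: 0.198
gripper_force: 0.0
```

Emit:
{"method": "apply_moves", "body": {"moves": [[[0, 0, 0], 0], [[0, 0, 0], 0]]}}

```text
time_s: 14.2
tcp_pos: [0.5698, 0.2425, 0.2093]
ee_rot: [[0.027, -1.0, -0.0], [-1.0, -0.027, -0.0], [0.0, 0.0, -1.0]]
wrist_force: [-0.6, -0.3, 0.6]
gripper_width: 0.189
gripper_force: 0.0
```

Emit:
{"method": "apply_moves", "body": {"moves": [[[0, 0, 0], 0], [[0, 0, 0], 0], [[0, 0, 0], 0], [[0, 0, -0.003], 0], [[0, 0, -0.007], 0]], "hand": 0.0}}

```text
time_s: 14.62
tcp_pos: [0.569, 0.2421, 0.2182]
ee_rot: [[0.026, -1.0, -0.003], [-1.0, -0.026, -0.001], [0.001, 0.003, -1.0]]
wrist_force: [0.1, 0.5, -2.0]
gripper_width: 0.088
gripper_force: 29.9
```

Emit:
{"method": "apply_moves", "body": {"moves": [[[0, 0, -0.009], 0], [[0, 0, -0.007], 0], [[0, 0, 0], 0], [[0, 0, 0], 0], [[0, 0.008, 0], 0]]}}

```text
time_s: 15.03
tcp_pos: [0.5623, 0.2423, 0.2349]
ee_rot: [[0.026, -1.0, 0.0], [-1.0, -0.026, 0.0], [-0.0, -0.0, -1.0]]
wrist_force: [0.9, 1.2, -2.1]
gripper_width: 0.089
gripper_force: 29.9
```

Emit:
{"method": "apply_moves", "body": {"moves": [[[0, 0.017, 0], 0], [[0, 0.025, 0], 0], [[0, 0.025, 0], 0], [[0, 0.025, 0], 0], [[0, 0.022, 0], 0]]}}

```text
time_s: 15.45
tcp_pos: [0.4456, 0.2385, 0.2347]
ee_rot: [[0.026, -1.0, -0.001], [-1.0, -0.026, -0.001], [0.001, 0.002, -1.0]]
wrist_force: [-0.1, -0.1, -1.3]
gripper_width: 0.089
gripper_force: 29.9
```

Emit:
{"method": "apply_moves", "body": {"moves": [[[0, 0.015, 0], 0], [[0.012, 0.008, 0], 0], [[0.022, 0, 0], -1.2], [[0.03, 0, 0], -1.2], [[0.035, 0, 0], 0]]}}

```text
time_s: 15.87
tcp_pos: [0.4285, 0.1394, 0.2351]
ee_rot: [[0.072, -0.997, -0.0], [-0.997, -0.072, 0.0], [-0.0, 0.0, -1.0]]
wrist_force: [0.5, -0.0, -1.9]
gripper_width: 0.088
gripper_force: 29.9
```

Emit:
{"method": "apply_moves", "body": {"moves": [[[0.035, 0, 0], 0], [[0.035, 0, 0], 0], [[0.03, 0, 0], 0], [[0.022, 0, 0], 0], [[0.012, 0, 0], 0]]}}

```text
time_s: 16.28
tcp_pos: [0.4374, 0.0038, 0.235]
ee_rot: [[0.066, -0.998, -0.001], [-0.998, -0.066, -0.0], [0.0, 0.001, -1.0]]
wrist_force: [0.1, 0.4, -2.2]
gripper_width: 0.084
gripper_force: 29.9
```

Emit:
{"method": "apply_moves", "body": {"moves": [[[0.005, 0, 0], 0], [[0, 0, 0], 0], [[0, 0, 0], 0]]}}

```text
time_s: 16.53
tcp_pos: [0.4388, 0.0014, 0.2352]
ee_rot: [[0.068, -0.998, -0.0], [-0.998, -0.068, 0.0], [-0.0, 0.0, -1.0]]
wrist_force: [-0.4, 0.5, -2.7]
gripper_width: 0.09
gripper_force: 29.9
```

Emit:
{"method": "apply_moves", "body": {"moves": [[[0, -0.006, 0], 0], [[0, -0.016, 0], 0], [[0, -0.022, 0], 0], [[0, -0.022, 0], 0], [[0, -0.017, 0], 0]]}}

```text
time_s: 16.95
tcp_pos: [0.5239, 0.0081, 0.2352]
ee_rot: [[0.07, -0.998, 0.001], [-0.998, -0.07, 0.0], [0.0, -0.001, -1.0]]
wrist_force: [-0.4, 0.5, -1.6]
gripper_width: 0.09
gripper_force: 29.9
```

Emit:
{"method": "apply_moves", "body": {"moves": [[[0, -0.01, 0], 0], [[0, 0, 0], 0], [[0, 0, 0], 0], [[0, 0, 0.004], 0], [[0, 0, 0.008], 0]]}}

```text
time_s: 17.37
tcp_pos: [0.5316, 0.0077, 0.2241]
ee_rot: [[0.069, -0.998, 0.002], [-0.998, -0.069, 0.001], [-0.0, -0.002, -1.0]]
wrist_force: [0.6, 0.8, -1.9]
gripper_width: 0.089
gripper_force: 29.9
```

Emit:
{"method": "apply_moves", "body": {"moves": [[[0, 0, 0.007], 0], [[0, 0, 0.003], 0], [[0, 0, 0.0015], 0], [[0, 0, 0], 0], [[0, 0, 0], 0]]}}

```text
time_s: 17.78
tcp_pos: [0.5319, 0.0074, 0.212]
ee_rot: [[0.069, -0.998, 0.0], [-0.998, -0.069, -0.0], [0.0, -0.0, -1.0]]
wrist_force: [-0.6, 0.8, -2.0]
gripper_width: 0.09
gripper_force: 29.9
```

Emit:
{"method": "apply_moves", "body": {"moves": [[[0, 0, 0.0012], 0], [[0, 0, 0], 0], [[0, 0, 0], 0]]}}

```text
time_s: 18.03
tcp_pos: [0.532, 0.0075, 0.2108]
ee_rot: [[0.068, -0.998, 0.0], [-0.998, -0.068, 0.0], [-0.0, -0.0, -1.0]]
wrist_force: [0.5, -0.1, -1.3]
gripper_width: 0.086
gripper_force: 29.9
```

Emit:
{"method": "apply_moves", "body": {"moves": [[[0, 0, 0.001], 0], [[0, 0, 0], 0], [[0, 0, 0], 0]]}}

```text
time_s: 18.28
tcp_pos: [0.532, 0.0075, 0.2097]
ee_rot: [[0.068, -0.998, 0.0], [-0.998, -0.068, 0.0], [-0.0, -0.0, -1.0]]
wrist_force: [-0.2, 0.0, -2.5]
gripper_width: 0.086
gripper_force: 29.9
```

Emit:
{"method": "apply_moves", "body": {"moves": [[[0, 0, 0], 0], [[0, 0, 0], 0], [[0, 0, -0.002], 0], [[0, 0, -0.006], 0], [[0, 0, -0.012], 0]], "hand": 0.017}}

```text
time_s: 18.7
tcp_pos: [0.5312, 0.0074, 0.2292]
ee_rot: [[0.068, -0.998, -0.003], [-0.998, -0.068, -0.001], [0.0, 0.003, -1.0]]
wrist_force: [0.0, 0.4, -0.1]
gripper_width: 0.193
gripper_force: 0.0
```

Emit:
{"method": "apply_moves", "body": {"moves": [[[0, 0, -0.018], 0], [[0, 0, -0.015], 1.2], [[0, 0, -0.007], 1.2], [[-0.015, -0.005, 0], 0], [[-0.025, -0.01, 0], 0]]}}

```text
time_s: 19.12
tcp_pos: [0.5455, 0.0469, 0.2711]
ee_rot: [[0.023, -1.0, 0.002], [-1.0, -0.023, 0.001], [-0.001, -0.002, -1.0]]
wrist_force: [-0.6, -0.4, -0.3]
gripper_width: 0.196
gripper_force: 0.0
```

Emit:
{"method": "apply_moves", "body": {"moves": [[[-0.035, -0.013, 0], 0], [[-0.035, -0.013, 0], 0], [[-0.035, -0.013, 0], 0], [[-0.03, -0.01, 0], 0], [[-0.026, -0.008, 0], 0]]}}

```text
time_s: 19.53
tcp_pos: [0.5989, 0.2126, 0.2693]
ee_rot: [[0.027, -1.0, -0.0], [-1.0, -0.027, -0.0], [0.0, 0.0, -1.0]]
wrist_force: [1.2, -0.7, -0.8]
gripper_width: 0.196
gripper_force: 0.0
```

Emit:
{"method": "apply_moves", "body": {"moves": [[[-0.018, -0.005, 0], 0], [[-0.01, -0.001, 0.006], 0], [[-0.005, 0, 0.008], 0], [[0, 0, 0], 0], [[0, 0, 0], 0]]}}

```text
time_s: 19.95
tcp_pos: [0.6029, 0.2424, 0.2546]
ee_rot: [[0.026, -1.0, -0.002], [-1.0, -0.026, -0.002], [0.001, 0.002, -1.0]]
wrist_force: [0.0, 0.4, -0.1]
gripper_width: 0.195
gripper_force: 0.0
```

```bash
python3 - <<'E'
from h import *
w=imaging.capture("wrist");cv2.imwrite("pics/w5.png",w['frame']);t=imaging.capture("top")
for p in(w,t):
    b=best(p,"ring_rear",[.604,.2435,.182],30)
    if b:print(b[0],b[2],ringfit([(p,b[1])],.072,.182,[.604,.2435,.02]))
for n,D,x,y in(("ring_mid",.078,.532,.008),("ring_front",.084,.582,.011)):
    b=best(t,n,[x,y,.218-D/2],15)
    if b:print(n,b[0],b[2],ringfit([(t,b[1])],D,.218-D/2,[x,y,.07]))
s=r.sense();print(s['tcp_pos'],s['ee_rot'][0],s['wrist_force'])
c=t['frame'][170:290,195:355];cv2.imwrite("pics/w5.png",np.hstack([cv2.resize(c,(400,300),interpolation=2),cv2.resize(w['frame'],(400,300))]))
E
```

```text
2.2924333909044012 0.68 (array([ 0.6055,  0.2427, -0.0178]), np.float64(0.0666833011041108))
10.89210503499735 0.48 (array([0.6028, 0.2275, 0.0441]), np.float64(0.7464387464387464))
ring_mid 0.5352963366788337 0.78 (array([0.5313, 0.0094, 0.0546]), np.float64(0.09561752988047811))
ring_front 1.521176651424767 0.84 (array([0.5814, 0.0103, 0.0683]), np.float64(0.09811529933481156))
[0.6037 0.2428 0.2563] [ 0.0257 -0.9997  0.0008] [-0.1674  0.1885 -1.1478]
```

View pics/w5.png

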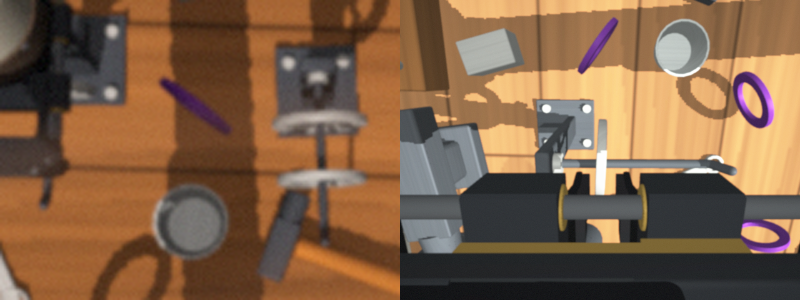

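The left half shows both larger rings on the spare hook. The right half shows the rear ring (col 601) centred between the fingers.

Emit:
{"method": "apply_moves", "body": {"moves": [[[0, -0.001, 0.004], 0], [[0, 0, 0.01], 0], [[0, 0, 0.01], 0], [[0, 0, 0.008], 0], [[0, 0, 0.004], 0]]}}

```text
time_s: 20.67
tcp_pos: [0.6037, 0.2431, 0.217]
ee_rot: [[0.026, -1.0, -0.003], [-1.0, -0.026, -0.002], [0.002, 0.004, -1.0]]
wrist_force: [-0.2, 0.1, -0.3]
gripper_width: 0.196
gripper_force: 0.0
```

Emit:
{"method": "apply_moves", "body": {"moves": [[[0, 0, 0], 0], [[0, 0, 0], 0], [[0, 0, 0.004], 0], [[0, 0, 0.004], 0], [[0, 0, 0.002], 0]]}}

```text
time_s: 21.08
tcp_pos: [0.6045, 0.2435, 0.2092]
ee_rot: [[0.027, -1.0, -0.0], [-1.0, -0.027, 0.0], [-0.0, 0.0, -1.0]]
wrist_force: [0.4, 0.1, 1.1]
gripper_width: 0.192
gripper_force: 0.0
```

Emit:
{"method": "apply_moves", "body": {"moves": [[[0, 0, 0], 0], [[0, 0, 0], 0]]}}

```text
time_s: 21.25
tcp_pos: [0.6046, 0.2435, 0.2096]
ee_rot: [[0.027, -1.0, -0.0], [-1.0, -0.027, -0.0], [0.0, 0.0, -1.0]]
wrist_force: [-0.5, -0.3, -0.0]
gripper_width: 0.196
gripper_force: 0.0
```

Emit:
{"method": "apply_moves", "body": {"moves": [[[0, 0, 0], 0], [[0, 0, 0], 0], [[0, 0, 0], 0], [[0, 0, -0.003], 0], [[0, 0, -0.007], 0]], "hand": 0.0}}

```text
time_s: 21.67
tcp_pos: [0.6038, 0.2432, 0.2185]
ee_rot: [[0.026, -1.0, -0.003], [-1.0, -0.026, -0.001], [0.001, 0.003, -1.0]]
wrist_force: [-0.0, -0.5, -2.2]
gripper_width: 0.091
gripper_force: 30.0
```

Emit:
{"method": "apply_moves", "body": {"moves": [[[0, 0, -0.009], 0], [[0, 0, -0.006], 0], [[0, 0, 0], 0], [[0, 0, 0], 0]]}}

```text
time_s: 22.0
tcp_pos: [0.6048, 0.2437, 0.2355]
ee_rot: [[0.027, -1.0, 0.001], [-1.0, -0.027, 0.001], [-0.001, -0.001, -1.0]]
wrist_force: [-0.3, -0.4, -1.7]
gripper_width: 0.088
gripper_force: 30.0
```

Emit:
{"method": "apply_moves", "body": {"moves": [[[0, 0.008, 0], 0], [[0, 0.018, 0], 0], [[0, 0.025, 0], 0], [[0, 0.025, 0], 0], [[0, 0.025, 0], 0]]}}

```text
time_s: 22.42
tcp_pos: [0.5018, 0.2403, 0.2338]
ee_rot: [[0.026, -1.0, -0.001], [-1.0, -0.026, -0.001], [0.001, 0.001, -1.0]]
wrist_force: [-0.6, 0.9, -1.6]
gripper_width: 0.088
gripper_force: 30.0
```

Emit:
{"method": "apply_moves", "body": {"moves": [[[0, 0.025, 0], 0], [[0, 0.025, 0], 0], [[0.008, 0.018, 0], 1.2], [[0.018, 0.008, 0], 2], [[0.028, 0, 0], 2]]}}

```text
time_s: 22.83
tcp_pos: [0.425, 0.1852, 0.2345]
ee_rot: [[-0.062, -0.998, -0.0], [-0.998, 0.062, 0.0], [-0.0, 0.0, -1.0]]
wrist_force: [-0.4, -0.9, -2.3]
gripper_width: 0.086
gripper_force: 30.0
```

Emit:
{"method": "apply_moves", "body": {"moves": [[[0.036, 0, 0], 0], [[0.038, 0, 0], 0], [[0.038, 0, 0], 0], [[0.038, 0, 0], 0], [[0.038, 0, 0], 0]]}}

```text
time_s: 23.25
tcp_pos: [0.4136, -0.0043, 0.2345]
ee_rot: [[-0.063, -0.998, -0.0], [-0.998, 0.063, 0.0], [-0.0, 0.0, -1.0]]
wrist_force: [1.3, -0.2, -1.3]
gripper_width: 0.087
gripper_force: 30.0
```

Emit:
{"method": "apply_moves", "body": {"moves": [[[0.038, 0, 0], 0], [[0.038, 0, 0], 0], [[0.038, 0, 0], 0], [[0.036, 0, 0], 0], [[0.028, 0, 0], 0]]}}

```text
time_s: 23.67
tcp_pos: [0.4023, -0.1822, 0.2345]
ee_rot: [[-0.065, -0.998, -0.0], [-0.998, 0.065, 0.0], [-0.0, 0.0, -1.0]]
wrist_force: [0.5, 1.3, -1.2]
gripper_width: 0.089
gripper_force: 30.0
```

Emit:
{"method": "apply_moves", "body": {"moves": [[[0.02, 0, 0], 0], [[0.01, 0, 0], 0], [[0, 0, 0], 0], [[0, 0, 0], 0], [[0, 0, 0], 0]]}}

```text
time_s: 24.08
tcp_pos: [0.4015, -0.2094, 0.2345]
ee_rot: [[-0.063, -0.998, -0.0], [-0.998, 0.063, 0.0], [-0.0, 0.0, -1.0]]
wrist_force: [1.0, -0.2, -1.3]
gripper_width: 0.088
gripper_force: 30.0
```

```bash
python3 - <<'E'
from h import *
w=imaging.capture("wrist");cv2.imwrite("pics/w6.png",w['frame'])
s=r.sense();print(s['tcp_pos'],s['ee_rot'][0],s['wrist_force'],s['joints'])
for d in models.cut_out(w,"vice")[:2]:print(d['confidence'],np.array(d['extent'])*[640,480,640,480])
E
```

```text
[ 0.4017 -0.2093  0.2346] [-0.0628 -0.998  -0.    ] [-0.0032  0.3475 -1.1535] [ -6.8736   4.4397 -21.2256  -0.0152 -64.3382   3.2784]
0.76 [  0.    140.88  144.384 168.72 ]
```

View pics/w6.png

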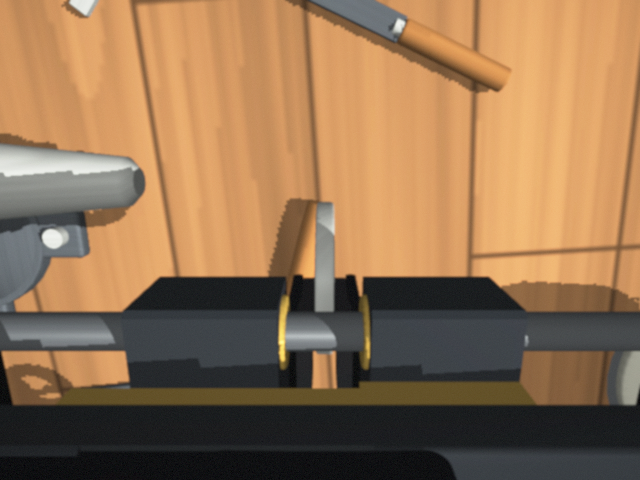

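The wrist view shows the mandrel nose at (145,182), with its axis running left along row 180. The small ring is held square at col 325.

```bash
python3 - <<'E'
from h import *
w=imaging.capture("wrist")
def sat(f):
    f=f.astype(int);return (f.max(2)-f.min(2))/np.maximum(f.max(2),1)
S=sat(w['frame'])<.22
C=[]
for c in range(60,150,8):
    rr=np.nonzero(S[120:230,c])[0]+120
    if len(rr)==0:print(c,'-');continue
    # contiguous run containing row ~180
    lab=np.split(rr,np.nonzero(np.diff(rr)>2)[0]+1);run=[l for l in lab if l[0]<=182<=l[-1]]
    if run:
        l=run[0];a,b=onz(w,(c,l[0]-.5),.16),onz(w,(c,l[-1]+.5),.16);print(c,l[0],l[-1],(a+b)[:2]/2,np.linalg.norm(a-b));C.append((a+b)/2)
# vertical nose extent
row=np.nonzero(S[182,:200])[0];print("nose col",row.max(),onz(w,(row.max()+.5,182),.16))
t=cv2.imread("pics/t.png");T=imaging.capture("top");S=sat(t)<.22;P=[]
for y in range(192,260,6):
    xx=np.nonzero(S[y,425:470])[0]+425;lab=np.split(xx,np.nonzero(np.diff(xx)>1)[0]+1);run=max(lab,key=len);a,b=onz(T,(run[0]-.5,y),.16),onz(T,(run[-1]+.5,y),.16);print(y,run[0],run[-1],(a+b)[:2]/2,np.linalg.norm(a-b))
E
```

```text
60 150 229 [ 0.55   -0.2522] 0.046150257809624895
68 151 229 [ 0.5455 -0.2517] 0.04556564287871132
76 151 229 [ 0.541  -0.2514] 0.04553156602116976
84 152 209 [ 0.5353 -0.2567] 0.033007638569037934
92 153 208 [ 0.5308 -0.2565] 0.0318463660306767
100 154 207 [ 0.5263 -0.2562] 0.03068747553425799
108 155 207 [ 0.5219 -0.2556] 0.030117514792706135
116 156 206 [ 0.5173 -0.2554] 0.028962046235632602
124 156 205 [ 0.5128 -0.2554] 0.02835915823290563
132 160 203 [ 0.5084 -0.2546] 0.024970600689848844
140 168 195 [ 0.5039 -0.2544] 0.01587967674200262
148 -
nose col 144 [ 0.5014 -0.2541  0.16  ]
192 436 457 [ 0.6498 -0.2618] 0.0488444921898947
198 436 458 [ 0.6363 -0.2629] 0.05100778819867959
204 437 456 [ 0.6228 -0.2619] 0.044306049942260416
210 437 456 [ 0.6093 -0.262 ] 0.04425719541051713
216 437 454 [ 0.5959 -0.2598] 0.03978834451864721
222 437 453 [ 0.5824 -0.2588] 0.03753688497055255
228 437 452 [ 0.569  -0.2578] 0.03529033268435275
234 437 451 [ 0.5557 -0.2568] 0.03304867161267359
240 437 451 [ 0.5424 -0.2569] 0.033012428797641394
246 437 449 [ 0.529  -0.2547] 0.02857995927292957
252 438 448 [ 0.5158 -0.2548] 0.02415657981139419
258 442 445 [ 0.5026 -0.256 ] 0.00877452804920053
```

Emit:
{"method": "apply_moves", "body": {"moves": [[[0.008, 0, 0.005], 0], [[0.012, 0, 0.012], 0], [[0.012, 0, 0.013], 0], [[0.0066, 0, 0.012], 0], [[0, 0, 0.005], 0]]}}

```text
time_s: 24.7
tcp_pos: [0.3983, -0.2493, 0.1856]
ee_rot: [[-0.065, -0.998, -0.003], [-0.998, 0.065, 0.001], [-0.001, 0.003, -1.0]]
wrist_force: [-0.1, -0.5, -2.5]
gripper_width: 0.086
gripper_force: 30.0
```

Emit:
{"method": "apply_moves", "body": {"moves": [[[0, -0.006, 0], 0], [[0, -0.016, 0], 0], [[0, -0.022, 0], 0], [[0, -0.018, 0], 0], [[0, -0.008, 0], 0]]}}

```text
time_s: 25.12
tcp_pos: [0.4723, -0.2532, 0.1884]
ee_rot: [[-0.062, -0.998, 0.003], [-0.998, 0.062, -0.001], [0.001, -0.003, -1.0]]
wrist_force: [0.1, 0.9, -1.3]
gripper_width: 0.088
gripper_force: 30.0
```

Emit:
{"method": "apply_moves", "body": {"moves": [[[0, 0, 0], 0], [[0, 0, 0], 0], [[0, 0, 0], 0]]}}

```text
time_s: 25.37
tcp_pos: [0.4683, -0.2529, 0.1877]
ee_rot: [[-0.064, -0.998, -0.001], [-0.998, 0.064, 0.0], [-0.0, 0.001, -1.0]]
wrist_force: [0.1, 0.7, -1.4]
gripper_width: 0.088
gripper_force: 30.0
```

```bash
python3 - <<'E'
from h import *
w=imaging.capture("wrist");s=r.sense();p=s['tcp_pos'];print(p,s['ee_rot'][0],s['wrist_force'])
b=best(w,"ring_rear",[p[0],p[1],p[2]-.0276],40)
if b:print(b[0],b[2],ringfit([(w,b[1])],.072,p[2]-.0276,[p[0],p[1],-.063]))
f=w['frame'].astype(int);S=(f.max(2)-f.min(2))/np.maximum(f.max(2),1)<.22
for X in(.53,.55,.57,.59):
    u=proj(w,[X,-.2542-(X-.5)*.064,.16]);c=int(round(u[0]))
    if not 0<=c<640: continue
    rr=np.nonzero(S[:,c])[0];lab=np.split(rr,np.nonzero(np.diff(rr)>2)[0]+1);run=[l for l in lab if l[0]<=u[1]<=l[-1]]
    print(X,u,[(l[0],l[-1],onz(w,(c,l[0]-.5),.16)[1],onz(w,(c,l[-1]+.5),.16)[1]) for l in run])
E
```

```text
[ 0.4682 -0.253   0.1878] [-0.0642 -0.9979 -0.0005] [-0.1447  0.0598 -1.0003]
18.359239169760375 0.8 (array([ 0.4696, -0.2529, -0.0721]), np.float64(0.08205995450061399))
0.53 [196.8314 276.654 ] [(np.int64(244), np.int64(386), np.float64(-0.27250825665640055), np.float64(-0.1963615189283548))]
0.55 [155.0034 276.6388] [(np.int64(239), np.int64(387), np.float64(-0.27616647655110793), np.float64(-0.19715522147409587))]
0.57 [113.1705 276.6236] [(np.int64(234), np.int64(349), np.float64(-0.2798012187570246), np.float64(-0.22017525303999586))]
0.59 [ 71.3329 276.6085] [(np.int64(230), np.int64(355), np.float64(-0.2829399024296094), np.float64(-0.21818176393983424))]
```

Emit:
{"method": "apply_moves", "body": {"moves": [[[-0.0006, -0.005, 0], 0], [[0, -0.012, 0], 0], [[0, -0.014, 0], 0], [[0, -0.014, 0], 0], [[0, -0.012, 0], 0]]}}

```text
time_s: 25.88
tcp_pos: [0.5269, -0.2564, 0.1879]
ee_rot: [[-0.064, -0.998, 0.001], [-0.998, 0.064, -0.0], [0.0, -0.001, -1.0]]
wrist_force: [-0.2, -0.8, -0.9]
gripper_width: 0.086
gripper_force: 30.0
```

Emit:
{"method": "apply_moves", "body": {"moves": [[[0, -0.01, 0], 0], [[0, -0.008, 0], 0], [[0, -0.005, 0], 0], [[0, 0, 0], 0], [[0, 0, 0], 0]]}}

```text
time_s: 26.3
tcp_pos: [0.5488, -0.2577, 0.1875]
ee_rot: [[-0.064, -0.998, -0.001], [-0.998, 0.064, 0.0], [-0.0, 0.001, -1.0]]
wrist_force: [-0.5, 0.6, -2.5]
gripper_width: 0.083
gripper_force: 30.0
```

Emit:
{"method": "apply_moves", "body": {"moves": [[[0, -0.005, 0], 0], [[0, -0.002, 0], 0], [[0, 0, 0], 0], [[0, 0, 0], 0]]}}

```text
time_s: 26.63
tcp_pos: [0.556, -0.2582, 0.1877]
ee_rot: [[-0.064, -0.998, -0.0], [-0.998, 0.064, 0.0], [-0.0, 0.0, -1.0]]
wrist_force: [-1.1, 0.4, -2.4]
gripper_width: 0.084
gripper_force: 30.0
```

Emit:
{"method": "apply_moves", "body": {"moves": [[[0, 0, 0.001], 0], [[0, 0, 0.001], 0], [[0, 0, 0], 0], [[0, 0, 0], 0]]}}

```text
time_s: 26.97
tcp_pos: [0.5559, -0.2582, 0.1855]
ee_rot: [[-0.064, -0.998, -0.0], [-0.998, 0.064, 0.0], [-0.0, 0.0, -1.0]]
wrist_force: [-0.2, 0.2, -1.8]
gripper_width: 0.085
gripper_force: 30.0
```

Emit:
{"method": "apply_moves", "body": {"moves": [[[0, 0, 0.0005], 0], [[0, 0, 0], 0], [[0, 0, 0], 0]]}}

```text
time_s: 27.22
tcp_pos: [0.5561, -0.2582, 0.1852]
ee_rot: [[-0.064, -0.998, 0.0], [-0.998, 0.064, -0.0], [0.0, -0.0, -1.0]]
wrist_force: [0.4, -0.1, -1.9]
gripper_width: 0.088
gripper_force: 30.0
```

Emit:
{"method": "apply_moves", "body": {"moves": [[[0, 0, 0.0005], 0], [[0, 0, 0], 0], [[0, 0, 0], 0]]}}

```text
time_s: 27.47
tcp_pos: [0.5561, -0.2582, 0.185]
ee_rot: [[-0.064, -0.998, 0.0], [-0.998, 0.064, -0.0], [0.0, -0.0, -1.0]]
wrist_force: [-1.3, -0.4, 0.3]
gripper_width: 0.089
gripper_force: 30.0
```

Emit:
{"method": "apply_moves", "body": {"moves": [[[0, 0, 0], 0], [[0, 0, 0], 0], [[0, 0, -0.002], 0], [[0, 0, -0.006], 0], [[0, 0, -0.012], 0]], "hand": 0.018}}

```text
time_s: 27.88
tcp_pos: [0.5553, -0.258, 0.2038]
ee_rot: [[-0.064, -0.998, -0.003], [-0.998, 0.064, 0.001], [-0.001, 0.003, -1.0]]
wrist_force: [0.4, -0.2, -0.3]
gripper_width: 0.206
gripper_force: 0.0
```

Emit:
{"method": "apply_moves", "body": {"moves": [[[0, 0, -0.016], 0], [[0, 0.006, -0.014], 0], [[0, 0.016, 0], 0], [[0, 0.025, 0], 3], [[0, 0.025, 0], 7]]}}

```text
time_s: 28.3
tcp_pos: [0.484, -0.2523, 0.2352]
ee_rot: [[-0.24, -0.971, 0.001], [-0.971, 0.24, -0.0], [0.0, -0.001, -1.0]]
wrist_force: [-1.0, 0.1, 0.3]
gripper_width: 0.203
gripper_force: 0.0
```

```bash
python3 - <<'E'
from h import *
w=imaging.capture("wrist");t=imaging.capture("top");s=imaging.capture("scene")
for k,p in(("w",w),("t",t),("s",s)):
    b=best(p,"ring_rear",[.556,-.2582,.1575],30)
    if b:print(k,b[0],b[2],b[1].sum(),ringfit([(p,b[1])],.072,.1575,[.556,-.2582,-.063]))
st=r.sense();print(st['tcp_pos'],st['ee_rot'],st['joints'])
E
```

```text
s 2.3605649286553825 0.68 324 (array([ 0.5583, -0.2601, -0.0662]), np.float64(0.08048850851043365))
[ 0.4852 -0.2525  0.2351] [[-0.2354 -0.9719  0.0012]
 [-0.9719  0.2354 -0.0005]
 [ 0.0002 -0.0013 -1.    ]] [-10.4934  13.8784  -9.5107   0.015  -66.5371  -3.1279]
```

Emit:
{"method": "apply_moves", "body": {"moves": [[[0, 0, 0], 7.16], [[0, 0, 0], 7.16], [[0, 0, 0], 7.16], [[0, 0, 0], 7.16], [[0, 0, 0], 7.16]], "hand": 0.054}}

```text
time_s: 29.02
tcp_pos: [0.4853, -0.2524, 0.2343]
ee_rot: [[-0.764, -0.646, -0.0], [-0.646, 0.764, -0.0], [0.0, 0.0, -1.0]]
wrist_force: [1.2, 0.6, -0.5]
gripper_width: 0.499
gripper_force: 0.0
```

Emit:
{"method": "apply_moves", "body": {"moves": [[[0, 0, 0], 7.16], [[0, 0, 0], 7.16], [[0, 0, 0], 7.16], [[0, 0, 0], 7.16], [[0, 0, 0], 7.16]]}}

```text
time_s: 29.43
tcp_pos: [0.4854, -0.2524, 0.2344]
ee_rot: [[-0.997, -0.077, -0.0], [-0.077, 0.997, -0.0], [0.0, -0.0, -1.0]]
wrist_force: [0.7, -0.9, -0.5]
gripper_width: 0.616
gripper_force: 0.0
```

Emit:
{"method": "apply_moves", "body": {"moves": [[[0, 0, 0], 7.16], [[0, 0, 0], 1.2], [[0, 0, 0], 0], [[0, 0, 0], 0]]}}

```text
time_s: 29.77
tcp_pos: [0.4848, -0.2523, 0.2344]
ee_rot: [[-0.998, 0.06, -0.0], [0.06, 0.998, -0.0], [0.0, -0.0, -1.0]]
wrist_force: [-0.5, -0.6, -0.6]
gripper_width: 0.619
gripper_force: 0.0
```

Emit:
{"method": "apply_moves", "body": {"moves": [[[0, -0.0009, 0.01], 0.2], [[0, 0, 0.025], 0], [[0, 0, 0.028], 0], [[0, 0, 0.02], 0], [[0, 0, 0.0094], 0]]}}

```text
time_s: 30.18
tcp_pos: [0.4822, -0.2526, 0.1386]
ee_rot: [[-0.998, 0.067, -0.006], [0.067, 0.998, 0.002], [0.006, 0.002, -1.0]]
wrist_force: [-0.0, 0.2, 0.4]
gripper_width: 0.622
gripper_force: 0.0
```

Emit:
{"method": "apply_moves", "body": {"moves": [[[0, 0, 0], 0], [[-0.008, 0, 0], 0], [[-0.014, 0, 0], 0], [[-0.012, 0, 0], 0], [[-0.008, 0, 0], 0]]}}

```text
time_s: 30.6
tcp_pos: [0.529, -0.2565, 0.1442]
ee_rot: [[-0.998, 0.066, 0.004], [0.066, 0.998, -0.002], [-0.005, -0.001, -1.0]]
wrist_force: [-0.5, 0.6, -0.2]
gripper_width: 0.62
gripper_force: 0.0
```

Emit:
{"method": "apply_moves", "body": {"moves": [[[-0.004, 0, 0], 0], [[0, 0, 0], 0], [[0, 0, 0], 0], [[0, 0, 0], 0]]}}

```text
time_s: 30.93
tcp_pos: [0.5297, -0.2562, 0.1425]
ee_rot: [[-0.998, 0.067, -0.0], [0.067, 0.998, 0.0], [0.0, 0.0, -1.0]]
wrist_force: [-0.2, 0.2, -0.4]
gripper_width: 0.622
gripper_force: 0.0
```

```bash
python3 - <<'E'
from h import *
s=imaging.capture("scene");w=imaging.capture("wrist")
for k,p in(("w",w),("s",s)):
    b=best(p,"ring_rear",[.556,-.2582,.1575],30)
    if b:print(k,b[0],b[2],b[1].sum(),ringfit([(p,b[1])],.072,.1575,[.556,-.2582,-.063]))
st=r.sense();print(st['tcp_pos'],st['ee_rot'],st['wrist_force'],st['moment'])
E
```

```text
w 7.224239087796314 0.78 2383 (array([ 0.5426, -0.2546,  0.0846]), np.float64(0.6693357497493428))
s 2.766009878551517 0.67 268 (array([ 0.5567, -0.259 , -0.2564]), np.float64(0.10140259740259738))
[ 0.5298 -0.2563  0.1424] [[-0.9978  0.067   0.0001]
 [ 0.067   0.9978 -0.    ]
 [-0.0001 -0.     -1.    ]] [-0.1574  0.6369 -0.6983] [ 0.0017 -0.0219 -0.0239]
```

Emit:
{"method": "apply_moves", "body": {"moves": [[[-0.002, 0, 0], 0], [[-0.003, 0, 0], 0], [[-0.003, 0, 0], 0], [[-0.003, 0, 0], 0], [[-0.003, 0, 0], 0]]}}

```text
time_s: 31.55
tcp_pos: [0.5441, -0.2571, 0.1421]
ee_rot: [[-0.998, 0.067, -0.001], [0.067, 0.998, 0.0], [0.001, 0.0, -1.0]]
wrist_force: [-0.7, 0.2, -0.2]
gripper_width: 0.621
gripper_force: 0.5
```

Emit:
{"method": "apply_moves", "body": {"moves": [[[-0.003, 0, 0], 0], [[-0.003, 0, 0], 0], [[-0.003, 0, 0], 0], [[-0.003, 0, 0], 0], [[-0.002, 0, 0], 0]]}}

```text
time_s: 31.97
tcp_pos: [0.5584, -0.2582, 0.1423]
ee_rot: [[-0.998, 0.067, -0.0], [0.067, 0.998, -0.0], [0.0, -0.0, -1.0]]
wrist_force: [-0.8, 0.1, 0.4]
gripper_width: 0.617
gripper_force: 1.0
```

Emit:
{"method": "apply_moves", "body": {"moves": [[[-0.001, 0, 0], 0], [[-0.001, 0, 0], 0], [[0, 0, 0], 0]]}}

```text
time_s: 32.22
tcp_pos: [0.5602, -0.2583, 0.1422]
ee_rot: [[-0.998, 0.067, 0.0], [0.067, 0.998, -0.0], [-0.0, -0.0, -1.0]]
wrist_force: [-1.9, -0.7, 1.2]
gripper_width: 0.62
gripper_force: 0.9
```

Emit:
{"method": "apply_moves", "body": {"moves": [[[-0.001, 0, 0], 0], [[-0.001, 0, 0], 0], [[-0.001, 0, 0], 0], [[0, 0, 0], 0]]}}

```text
time_s: 32.55
tcp_pos: [0.5633, -0.2585, 0.1423]
ee_rot: [[-0.998, 0.067, 0.0], [0.067, 0.998, -0.0], [-0.0, -0.0, -1.0]]
wrist_force: [-1.3, 0.2, 1.3]
gripper_width: 0.619
gripper_force: 1.0
```

Emit:
{"method": "apply_moves", "body": {"moves": [[[-0.001, 0, 0], 0], [[-0.001, 0, 0], 0], [[-0.001, 0, 0], 0], [[0, 0, 0], 0]]}}

```text
time_s: 32.88
tcp_pos: [0.5661, -0.2588, 0.1423]
ee_rot: [[-0.998, 0.067, -0.0], [0.067, 0.998, -0.0], [0.0, -0.0, -1.0]]
wrist_force: [-2.4, -1.0, 0.9]
gripper_width: 0.62
gripper_force: 1.3
```

Emit:
{"method": "apply_moves", "body": {"moves": [[[-0.0005, 0, 0], 0], [[-0.0005, 0, 0], 0], [[0, 0, 0], 0]]}}

```text
time_s: 33.13
tcp_pos: [0.5668, -0.2589, 0.1423]
ee_rot: [[-0.998, 0.067, -0.001], [0.067, 0.998, -0.0], [0.001, -0.0, -1.0]]
wrist_force: [-3.5, -0.3, 2.5]
gripper_width: 0.618
gripper_force: 1.7
```

Emit:
{"method": "apply_moves", "body": {"moves": [[[-0.0005, 0, 0], 0], [[-0.0005, 0, 0], 0], [[0, 0, 0], 0]]}}

```text
time_s: 33.38
tcp_pos: [0.5678, -0.2589, 0.1423]
ee_rot: [[-0.998, 0.067, -0.001], [0.067, 0.998, -0.0], [0.001, -0.0, -1.0]]
wrist_force: [-4.4, -1.2, 2.7]
gripper_width: 0.619
gripper_force: 2.1
```

Emit:
{"method": "apply_moves", "body": {"moves": [[[-0.0005, 0, 0], 0], [[-0.0005, 0, 0], 0], [[0, 0, 0], 0]]}}

```text
time_s: 33.63
tcp_pos: [0.5686, -0.259, 0.1423]
ee_rot: [[-0.998, 0.067, -0.001], [0.067, 0.998, -0.0], [0.001, -0.0, -1.0]]
wrist_force: [-4.8, -1.5, 3.6]
gripper_width: 0.621
gripper_force: 2.6
```

Emit:
{"method": "apply_moves", "body": {"moves": [[[0, 0, -0.0007], 0], [[0, 0, 0], 0], [[0, 0, 0], 0]]}}

```text
time_s: 33.88
tcp_pos: [0.5694, -0.2587, 0.1427]
ee_rot: [[-0.998, 0.067, 0.001], [0.067, 0.998, 0.0], [-0.001, 0.0, -1.0]]
wrist_force: [-3.6, -1.0, 0.7]
gripper_width: 0.62
gripper_force: 1.2
```

Emit:
{"method": "apply_moves", "body": {"moves": [[[-0.0005, 0, -0.0001], 0], [[-0.0005, 0, -0.0001], 0], [[0, 0, 0], 0]]}}

```text
time_s: 34.13
tcp_pos: [0.5702, -0.2588, 0.143]
ee_rot: [[-0.998, 0.067, -0.0], [0.067, 0.998, 0.0], [0.0, 0.0, -1.0]]
wrist_force: [-3.0, -0.9, 1.7]
gripper_width: 0.62
gripper_force: 1.3
```

Emit:
{"method": "apply_moves", "body": {"moves": [[[-0.0005, 0, -0.0001], 0], [[-0.0005, 0, -0.0001], 0], [[0, 0, 0], 0]]}}

```text
time_s: 34.38
tcp_pos: [0.5709, -0.2589, 0.1432]
ee_rot: [[-0.998, 0.067, -0.0], [0.067, 0.998, 0.0], [0.0, 0.0, -1.0]]
wrist_force: [-3.6, -1.4, 0.5]
gripper_width: 0.619
gripper_force: 1.6
```

```bash
python3 - <<'E'
from h import *
s=imaging.capture("scene")
b=best(s,"ring_rear",[.583,-.26,.159],30)
if b:print(b[0],b[2],b[1].sum(),ringfit([(s,b[1])],.072,.1595,[.583,-.26,-.063]))
st=r.sense();print(st['tcp_pos'],st['ee_rot'],st['wrist_force'],st['moment'])
E
```

```text
2.879102103850949 0.58 283 (array([ 0.5853, -0.2615, -0.2265]), np.float64(0.15386128873585836))
[ 0.5709 -0.2589  0.1432] [[-0.9978  0.0669 -0.0004]
 [ 0.0669  0.9978  0.0002]
 [ 0.0004  0.0002 -1.    ]] [-3.4548 -0.2355  0.3476] [-0.2018  0.8853 -0.0406]
```

Emit:
{"method": "apply_moves", "body": {"moves": [[[-0.0005, 0, -0.0001], 0], [[-0.0005, 0, -0.0001], 0], [[0, 0, 0], 0]]}}

```text
time_s: 34.73
tcp_pos: [0.5715, -0.259, 0.1434]
ee_rot: [[-0.998, 0.067, -0.001], [0.067, 0.998, 0.0], [0.001, 0.0, -1.0]]
wrist_force: [-5.0, -0.4, 0.6]
gripper_width: 0.617
gripper_force: 2.4
```

Emit:
{"method": "apply_moves", "body": {"moves": [[[-0.0005, 0, -0.0001], 0], [[-0.0005, 0, -0.0001], 0], [[0, 0, 0], 0]]}}

```text
time_s: 34.98
tcp_pos: [0.5718, -0.259, 0.1435]
ee_rot: [[-0.998, 0.067, -0.003], [0.067, 0.998, 0.001], [0.003, 0.0, -1.0]]
wrist_force: [-6.1, -0.6, 0.8]
gripper_width: 0.623
gripper_force: 3.0
```

Emit:
{"method": "apply_moves", "body": {"moves": [[[-0.0005, 0, -0.0001], 0], [[-0.0005, 0, -0.0001], 0], [[0, 0, 0], 0]]}}

```text
time_s: 35.23
tcp_pos: [0.572, -0.259, 0.1435]
ee_rot: [[-0.998, 0.067, -0.005], [0.067, 0.998, 0.001], [0.005, 0.001, -1.0]]
wrist_force: [-7.5, -0.4, 2.0]
gripper_width: 0.621
gripper_force: 3.8
```

Emit:
{"method": "apply_moves", "body": {"moves": [[[-0.0006, 0, -0.0001], 0], [[-0.0006, 0, -0.0001], 0], [[0, 0, 0], 0]]}}

```text
time_s: 35.48
tcp_pos: [0.5722, -0.259, 0.1435]
ee_rot: [[-0.998, 0.068, -0.007], [0.068, 0.998, 0.001], [0.007, 0.001, -1.0]]
wrist_force: [-10.1, 0.2, 2.3]
gripper_width: 0.621
gripper_force: 4.7
```

Emit:
{"method": "apply_moves", "body": {"moves": [[[-0.0006, 0, -0.0001], 0], [[-0.0006, 0, -0.0001], 0], [[0, 0, 0], 0]]}}

```text
time_s: 35.73
tcp_pos: [0.5723, -0.259, 0.1435]
ee_rot: [[-0.998, 0.068, -0.01], [0.068, 0.998, 0.002], [0.01, 0.001, -1.0]]
wrist_force: [-10.4, 0.4, 3.2]
gripper_width: 0.622
gripper_force: 5.6
```

```bash
python3 - <<'E'
from h import *
a=[]
for k in range(4):
    s=imaging.capture("scene");st=r.sense();a.append([*st['wrist_force'],*st['tcp_pos']])
print(np.mean(a,0))
b=best(s,"ring_rear",[.583,-.26,.16],30)
if b:print(b[0],b[2],b[1].sum(),ringfit([(s,b[1])],.072,.16,[.583,-.26,-.063]))
E
```

```text
[-11.2903  -0.2209   3.0618   0.5723  -0.259    0.1435]
2.5932952553650073 0.79 326 (array([ 0.5857, -0.2627, -0.1326]), np.float64(0.12786002691790044))
```

Emit:
{"method": "apply_moves", "body": {"moves": [[[-0.0006, 0, -0.0001], 0], [[-0.0006, 0, -0.0001], 0], [[0, 0, 0], 0], [[0, 0, 0], 0], [[0, 0, 0], 0]]}}

```text
time_s: 36.4
tcp_pos: [0.5724, -0.259, 0.1435]
ee_rot: [[-0.998, 0.068, -0.012], [0.068, 0.998, 0.002], [0.012, 0.002, -1.0]]
wrist_force: [-12.7, 0.8, 3.8]
gripper_width: 0.62
gripper_force: 6.5
```

Emit:
{"method": "apply_moves", "body": {"moves": [[[0, 0, 0], 0], [[0, 0, 0], 0]]}}

```text
time_s: 36.57
tcp_pos: [0.5724, -0.259, 0.1435]
ee_rot: [[-0.998, 0.068, -0.012], [0.068, 0.998, 0.002], [0.012, 0.002, -1.0]]
wrist_force: [-13.2, 0.8, 3.2]
gripper_width: 0.622
gripper_force: 6.5
```

Emit:
{"method": "apply_moves", "body": {"moves": [[[0.003, 0, 0], 0], [[0.003, 0, 0], 0], [[0.004, 0, 0], 0], [[0.005, 0, 0], 0], [[0.008, 0, 0], 0]]}}

```text
time_s: 36.98
tcp_pos: [0.5559, -0.2578, 0.145]
ee_rot: [[-0.998, 0.066, 0.003], [0.066, 0.998, -0.001], [-0.003, -0.0, -1.0]]
wrist_force: [-0.7, 0.3, -0.2]
gripper_width: 0.622
gripper_force: 0.0
```

Emit:
{"method": "apply_moves", "body": {"moves": [[[0.014, 0, 0], 0], [[0.02, 0, 0], 0], [[0.025, 0, 0], 0], [[0.025, 0, 0], 0], [[0.012, 0, 0], 0]]}}

```text
time_s: 37.4
tcp_pos: [0.4562, -0.2509, 0.1448]
ee_rot: [[-0.998, 0.067, 0.0], [0.067, 0.998, 0.001], [-0.0, 0.001, -1.0]]
wrist_force: [0.1, -0.2, -0.1]
gripper_width: 0.617
gripper_force: 0.0
```

Emit:
{"method": "apply_moves", "body": {"moves": [[[0, 0, -0.02], 0], [[0, 0, -0.03], 0], [[0, 0, -0.03], 0], [[0, 0, -0.02], 0], [[0, 0, 0], 0]]}}

```text
time_s: 37.82
tcp_pos: [0.4615, -0.2525, 0.2503]
ee_rot: [[-0.998, 0.066, 0.012], [0.066, 0.998, -0.004], [-0.012, -0.003, -1.0]]
wrist_force: [0.7, -0.2, 0.9]
gripper_width: 0.623
gripper_force: 0.0
```

```bash
python3 - <<'E'
from h import *
s=imaging.capture("scene");t=imaging.capture("top");w=imaging.capture("wrist")
for k,p in(("s",s),("t",t),("w",w)):
    b=best(p,"ring_rear",[.584,-.2596,.16],25)
    if b:
        print(k,b[0],b[2],b[1].sum(),*ringfit([(p,b[1])],.072,.16,[.584,-.2596,-.063]))
        print('  z free',*ringfit([(p,b[1])],.072,.16,[.584,-.2596,-.063,.16]))
    for n,D,x,y in(("ring_mid",.078,.532,.008),("ring_front",.084,.582,.011)):
        b=best(p,n,[x,y,.218-D/2],15)
        if b:print(k,n,*ringfit([(p,b[1])],D,.218-D/2,[x,y,.07]))
st=r.sense();print(st['tcp_pos'],st['wrist_force'],st['time_s'])
E
```

```text
s 3.070151575499007 0.54 325 [ 0.5866 -0.2634 -0.123 ] 0.12129019944651209
  z free [ 0.5891 -0.262  -0.1214  0.1623] 0.12240821761460907
s ring_mid [0.5287 0.0057 0.1402] 0.08699975142928162
s ring_front [0.582  0.0093 0.0882] 0.07710793737984067
t 2.458617202755828 0.49 176 [ 0.5874 -0.2587 -0.0477] 0.10626091294587181
  z free [ 0.5872 -0.2586 -0.0429  0.1615] 0.10528942115768458
t ring_mid [0.5314 0.0093 0.0706] 0.061088295687884986
t ring_front [0.5817 0.0127 0.0825] 0.05752032520325201
[ 0.4589 -0.2515  0.2442] [ 0.9152  1.0191 -0.7689] 38.4167
```

```bash
python3 -c "
from station import r
print(r.finish_job())"
```

```text
the job is handed in; nothing more can be done
None
```

I handed the job in at about 38 s of the 72 s limit, but the hand-in returned no verdict. By my last measurements, both larger rings hang released on the spare hook. The small ring sits on the mandrel, bound by a push of about 13 N and let go, and I measured no push over 15 N.

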